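# Load hung cover plates in the carrier and lock them in

### The job

The painted cover plates have dried on the hook stand; pack them in the slotted carrier. Flip the carrier's cam lever towards the robot to release the retaining rod, then draw the rod right out of the slots, lift every plate off its hook and stand it fully home in a slot of its own (any slot, any order), then push the rod fully home through the plates' holes and flip the cam lever back over to lock it. Leave the tape measure, pliers and cutter where they are.

Things in the scene. Friction and masses are not known exactly. Their poses are not given: they have to be found in the camera images.
- hook_stand: Grey metal stand fixed to the worktop: base 90 x 420 mm; square rail along own y, its top 132 mm up. Origin on the worktop under the rail's middle. Four 6 mm hooks point along own -x (to the robot) at own y = -150, -50, 50, 150 mm: level seat 54 to 76 mm out, top 113 mm up; upturned tip 91 mm out, top 123 mm up. Hung plates must rise 10 to 23 mm to come forward off the tip.
- plate0: Blue flat plate, 70 wide (own x), 8 thick (own y), 120 mm tall (own z), 0.1 to 0.2 kg; origin at the centre of its lower edge. Hanging hole 24 x 32 mm with a pointed top (apex 80, bottom 48 mm above the lower edge); grip the 40 mm above it. Starts hung on a hook, 65 mm out from the rail, face square to the hook, lower edge 34 mm up; knocked, it may hang askew. May be absent.
- plate1: Green flat plate, 70 wide (own x), 8 thick (own y), 120 mm tall (own z), 0.1 to 0.2 kg; origin at the centre of its lower edge. Hanging hole 24 x 32 mm with a pointed top (apex 80, bottom 48 mm above the lower edge); grip the 40 mm above it. Starts hung on a hook, 65 mm out from the rail, face square to the hook, lower edge 34 mm up; knocked, it may hang askew. May be absent.
- plate2: Yellow flat plate, 70 wide (own x), 8 thick (own y), 120 mm tall (own z), 0.1 to 0.2 kg; origin at the centre of its lower edge. Hanging hole 24 x 32 mm with a pointed top (apex 80, bottom 48 mm above the lower edge); grip the 40 mm above it. Starts hung on a hook, 65 mm out from the rail, face square to the hook, lower edge 34 mm up; knocked, it may hang askew. May be absent.
- plate3: White flat plate, 70 wide (own x), 8 thick (own y), 120 mm tall (own z), 0.1 to 0.2 kg; origin at the centre of its lower edge. Hanging hole 24 x 32 mm with a pointed top (apex 80, bottom 48 mm above the lower edge); grip the 40 mm above it. Starts hung on a hook, 65 mm out from the rail, face square to the hook, lower edge 34 mm up; knocked, it may hang askew. May be absent.
- carrier: Grey slotted carrier fixed to the worktop; 100 (own x) x 230 mm (own y). Origin on the worktop under its slots' middle. Four slots along own x, 44 mm apart in own y, 12 mm wide (mouth 18), 76 long, floor 6 and top 48 mm up; end posts 88 mm high at own y = -94, +97; steel side rails 80 mm apart, top 81 mm up. A plate stands in a slot, faces square to own y, top 126 mm up.
- slot0 (a point): Centre of the floor of the carrier's slot at own y = -66 mm, 6 mm above the worktop: where the origin of a plate goes.
- slot1 (a point): Centre of the floor of the carrier's slot at own y = -22 mm, 6 mm above the worktop: where the origin of a plate goes.
- slot2 (a point): Centre of the floor of the carrier's slot at own y = 22 mm, 6 mm above the worktop: where the origin of a plate goes.
- slot3 (a point): Centre of the floor of the carrier's slot at own y = 66 mm, 6 mm above the worktop: where the origin of a plate goes.
- rod (a joint): Retaining rod, 10 mm steel, along the carrier's y, 70 mm above the worktop (through the middle of seated plates' holes). 0 = fully home, through all slots into the far post (start); grows as it is drawn along the carrier's +y to 0.175 m, its stop, tip about 11 mm clear of a plate in the nearest slot. About 2.5 N of friction; stays where left.
- rod_knob (a point): Grip point on the rod's upright red knob (round, 18 mm thick, 20 mm near the top), 118 mm above the worktop, 8 mm below the knob's top; the knob is free from 58 mm above the worktop up. It moves along the carrier's y with the rod.
- lever (a joint): Cam lever hinged about the carrier's y at carrier x = 0, y = 97 mm, 104 mm above the worktop. 0 = upright; +0.75 rad = locked (leaning along the carrier's +x, away from the robot; starts on this side); -0.75 = released (leaning towards the robot). Past upright it drops by its weight on to the stop on that side; the stops are at 0.75 either way.
- lever_ball (a point): Centre of the red ball (20 mm across) on the lever's end, 65 mm from the hinge.
- tape_measure: Yellow tape measure, 38 x 87 x 60 mm, a bystander; origin under its centre.
- pliers: Blue-handled pliers, 53 x 170 x 12 mm, a bystander; origin under the centre.
- cutter: Yellow cutter knife, 23 x 150 x 16 mm, a bystander; origin under the centre.
Things that resemble listed ones, but are neither listed nor needed, are in the scene too. What is shaped like the plate1 but red is not meant.

How it is judged:
By the outcome, as a careful person would: the job done as asked, in the order asked, and still so for the second after the job is handed in, with the robot touching nothing.
Of plate0, plate1, plate2, plate3 only 2 to 4 are there at a start; the rules pass over those that are not, and their reading is None.
At some moment in a run one of plate0, plate1, plate2, plate3 may be knocked a few centimetres aside while the robot is not near it.
It also fails if it takes over 210 s, if anything falls off the work surface, if the arm or the gripper's body presses on something with over 40 N, if the wrist force passes 120 N, or if a joint passes its speed limit or range.

### The arm

A 6-joint arm with a two-finger parallel gripper is mounted at the origin on a cart in front of the work surface, level with it; the furniture and walls round the work are solid. World frame = base frame: x ahead of the robot, y to its left, z up, the work surface at z = 0. Lengths are in m, angles in rad, forces in N, time in s.
With the tool pointing down it reaches from about 0.3 to 0.875 m from the base axis. Payload 6.4 kg.
Tool frame: the origin (TCP) lies at the very end of the fingers, on their centre line; the grasp point (between the pads) lies 19 mm behind it; z points along the fingers, y is the line along which they close (so a half turn about z gives the same grasp; the last joint's range is limited). The gripper opens to 85 mm and grips with 20 to 120 N. Pads are 22 mm wide; open, the fingers measure 114 mm over their backs; the gripper's body (76 mm by 85 mm) begins 54 mm behind the grasp point. The pads swing forward as they close: fully open they stand 13 mm farther back than shut.
Start: joints at [-0.206, 0.181, 1.607, -0, 1.354, -0.206], TCP at [0.575, 0, 0.231] pointing down, gripper open.
Joint ranges: [-2.99, 2.99], [-0.89, 2.07], [0.3, 2.58], [-1.14, 4.28], [0, 2.63], [-3.12, 3.12]. Speed limits (rad/s): [2.57, 2.57, 3.01, 3.14, 3.14, 3.14].

### API

Orientations are given as a unit quaternion [w, x, y, z].
In Python, from bench import ctrl, camera, calibration, order, outline_of gives the robot as it stands.
- The arm moves only by the tool move_arm, never from a script. Its argument "series" is a list that holds one entry, the list of rows, each a list of 5 numbers: the opening, from 0 (shut) to 1 (fully open), then the shift along the tool's x, y, z in mm, then the turn about the tool's z in rad. A call has exactly 10 rows; each row is the pose to reach, as a shift and turn from the pose commanded when the call began, along the tool's axes at that moment; what a row does not reach only later rows make up. A row lasts 1/12 s, in which the tool goes at most 41.7 mm and 7.16 degrees, less where a joint would pass 70% of its speed; a pose out of reach is approached as far as the arm can. A call with a gripper value outside its range is refused whole. The fingers move at their own pace and stop on an object; the grip force is fixed at half the most. Time passes only in rows, so rows that repeat a pose let the fingers close, or fill a call up. It gives the time, the measured TCP pose, the force, the opening and the grip force at its end, in the units of the state.
- ctrl.get_obs(): the state, without advancing time (a new reading comes with each control period).
- camera(name): name is "scene" or "side" or "wrist"; returns (picture, depth): 480x640x3 uint8, blue, green, red; 480x640 float32, m along the optical axis (not along the pixel's ray), 0 where there is no reading.
- calibration(name): a dict with "intrinsics" (3x3 intrinsics, pixels), "rvec" (rotation vector, rad) and "tvec" (3), from world to camera coordinates, as OpenCV has them. Camera axes: x right, y down, z forward; pixel columns grow to the right and rows downward; lengths in m; the calibration is good to about 2 mm. A picture is of the moment at which its call begins: read the wrist's pose just before it. calibration takes no time and is no camera call; for the wrist camera it gives the pose at the moment of the call.
- order.hand_in(): hands the job in; it is judged then, once.
Trained networks look in the newest picture that a camera, given by its name, has taken for a name from the list of things; names that differ only in an ending like _2 or _b are one class to them, and where a whole thing is asked for, a point or a joint stands for the part that bears it (a point fixed in the world has none). Each returns a list of dicts, best first, with "conf" (0 to 1); they miss things now and then, are a little off and sometimes report something else, mostly with a low value. They report only what shows in the picture. A call takes as long as a camera call. They do not tell look-alikes from the thing itself.
- outline_of(target, camera): "region" (480x640 bool, what is visible of it) and "bbox" ([centre column, centre row, width, height] in pixels, round what is visible of it).
The state is a dict: "time_s": time; "q": joint angles; "dq": joint speeds; "joint_efforts": joint torques, N m; "eef_pos": TCP position; "eef_rot": TCP orientation; "wrist_force": force on the tool from outside, world axes, zero at the start; "torque": the same for the moment, N m; "opening": opening from 0.0 (shut) to 1.0 (fully open); "grasp_force": force on a finger pad.
Only numpy, scipy, OpenCV 4.12 (cv2) and the standard library are available. Lean on these libraries where they do the work, as an engineer would, in place of code of your own. Each camera call takes 0.05 s, during which the arm holds its last target. There are 200 camera calls.

## Working session

There is one attempt and no reset: what is moved stays moved. The work goes in short steps, Python scripts to look and compute and a tool call to move; the robot and the scene stay as the last step left them, time stands still between calls to the robot, and variables do not carry over. Pictures are saved under pics/ and viewed, at most 14 in all, crops included, and the job is handed in when it is done.

Besides the shell and the picture viewer there is one more tool, called after "Request:" by a JSON object that holds its "fn" and its "kwargs". move_arm: Moves the arm, as the interface text tells. Its arguments: {"type":"object","properties":{"series":{"type":"array","items":{"type":"array","items":{"type":"array","items":{"type":"number"}}}}},"required":["series"]}

```bash
ls; mkdir -p pics; cat > h.py <<'E'
import numpy as np, cv2
from bench import ctrl,camera,calibration,order,outline_of
def cal(n):
    c=calibration(n); R=cv2.Rodrigues(np.array(c["rvec"],float))[0]; return np.array(c["intrinsics"]),R,np.array(c["tvec"],float).ravel()
def world(n,d,c=None):
    K,R,t=c or cal(n); v,u=np.mgrid[:480,:640]
    P=np.stack([(u-K[0,2])/K[0,0]*d,(v-K[1,2])/K[1,1]*d,d],-1)
    return (P-t)@R
def proj(n,p,c=None):
    K,R,t=c or cal(n); q=R@np.array(p)+t; q=K@q; return q[:2]/q[2]
E
python3 - <<'E'
from h import *
o=ctrl.get_obs(); print({k:np.round(v,3) for k,v in o.items()})
ims=[]
for n in ["scene","side","wrist"]:
    im,d=camera(n); np.savez(f"{n}0.npz",im=im,d=d); cv2.imwrite(f"pics/{n}0.png",im)
    W=world(n,d); K,R,t=cal(n); print(n,"cam at",np.round(-R.T@t,3),"fwd",R[2].round(2))
    for T in ["plate0","plate1","plate2","plate3","carrier","hook_stand","rod_knob","lever_ball","tape_measure","pliers","cutter"]:
        for r in outline_of(T,n)[:3]:
            m=r["region"]&(d>0)
            if m.sum()<5: continue
            p=W[m]; print(T,round(float(r["conf"]),2),np.round(r["bbox"]).astype(int),"med",np.median(p,0).round(3),"lo",np.percentile(p,3,0).round(3),"hi",np.percentile(p,97,0).round(3))
E
```

```text
pics
{'time_s': np.float64(0.0), 'q': array([-0.206,  0.182,  1.608,  0.   ,  1.354, -0.206]), 'dq': array([ 0.   , -0.001, -0.001, -0.002,  0.001,  0.   ]), 'joint_efforts': array([ 0.0000e+00, -4.4487e+01, -3.5134e+01, -0.0000e+00,  9.0000e-03,
        0.0000e+00]), 'eef_pos': array([0.574, 0.   , 0.23 ]), 'eef_rot': array([-0.001,  0.707,  0.707, -0.   ]), 'wrist_force': array([0.28 , 0.02 , 0.353]), 'torque': array([ 0.01 , -0.002, -0.045]), 'grasp_force': np.float64(0.0), 'opening': np.float64(0.997)}
scene cam at [-0.091 -0.733  1.01 ] fwd [ 0.49  0.55 -0.67]
plate0 0.9 [379 262  28  46] med [ 0.653 -0.158  0.102] lo [ 0.648 -0.19   0.038] hi [ 0.661 -0.123  0.155]
plate0 0.76 [351 245  17  42] med [ 0.643 -0.059  0.101] lo [ 0.637 -0.091  0.036] hi [ 0.653 -0.023  0.155]
plate0 0.74 [220 266  26  36] med [0.341 0.145 0.065] lo [0.326 0.115 0.003] hi [0.358 0.18  0.121]
plate1 0.9 [379 262  28  46] med [ 0.653 -0.158  0.102] lo [ 0.648 -0.19   0.038] hi [ 0.661 -0.123  0.155]
plate1 0.76 [351 245  17  42] med [ 0.643 -0.059  0.101] lo [ 0.637 -0.091  0.036] hi [ 0.653 -0.023  0
[... 5726 characters left out ...]
.131 0.126] lo [0.621 0.108 0.043] hi [0.633 0.169 0.154]
rod_knob 0.84 [164 179  76 241] med [0.457 0.095 0.074] lo [ 0.449 -0.062  0.062] hi [0.463 0.121 0.126]
rod_knob 0.5 [192 214 134 311] med [ 0.463 -0.001  0.048] lo [ 0.411 -0.129  0.005] hi [0.503 0.114 0.155]
lever_ball 0.68 [184 174  68  29] med [0.496 0.052 0.155] lo [0.45  0.044 0.11 ] hi [0.508 0.059 0.161]
tape_measure 0.36 [192 213 137 309] med [ 0.463 -0.     0.048] lo [ 0.411 -0.129  0.005] hi [0.504 0.114 0.154]
pliers 0.82 [132 450  27  48] med [ 0.312 -0.331  0.008] lo [ 0.298 -0.367 -0.001] hi [ 0.333 -0.303  0.011]
pliers 0.64 [193 213 137 308] med [ 0.463 -0.001  0.048] lo [ 0.411 -0.129  0.005] hi [0.504 0.114 0.155]
```

```bash
python3 - <<'E'
import cv2
a=cv2.imread("pics/scene0.png")[190:430,200:460]; a=cv2.resize(a,None,fx=2.3,fy=2.3,interpolation=3)
cv2.imwrite("pics/sc.png",a)
E
```

```text
(no output)
```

View pics/sc.png

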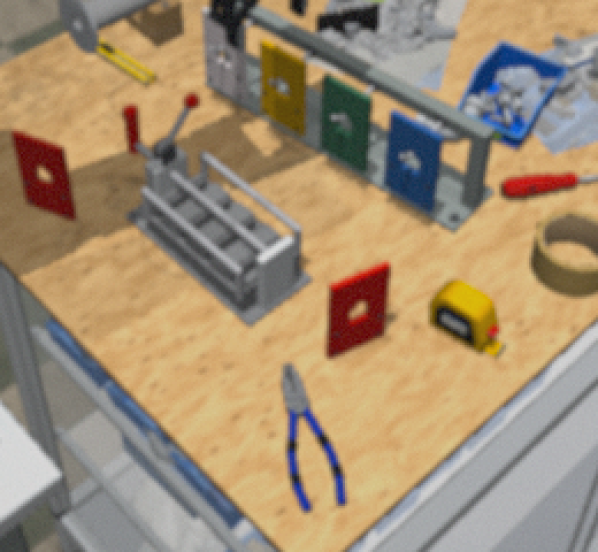

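View pics/wrist0.png

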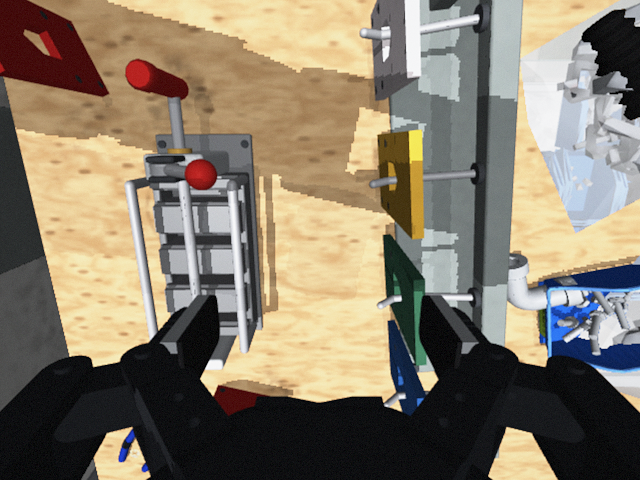

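The four plates hang white, yellow, green, blue along the stand (wrist image: white ~395,50; yellow ~400,185; green ~405,300; blue ~405,370). The carrier is at ~(195,240), with the knob at ~(157,78) and the ball at ~(200,174), leaning away. The red plates are the decoys.

```bash
cat > fit.py <<'E'
from h import *
def plates(n,im,d,W):
    out={}
    hsv=cv2.cvtColor(im,cv2.COLOR_BGR2HSV)
    rng={"blue":((100,120,30),(125,255,255)),"green":((60,80,20),(95,255,255)),"yellow":((20,130,60),(32,255,255)),"white":((0,0,110),(179,45,255))}
    for r in outline_of("plate0",n):
        m=cv2.erode(r["region"].astype(np.uint8),np.ones((3,3)))>0
        m&=d>0
        if m.sum()<20: continue
        h=np.median(hsv[m],0); p=W[m]; c0=np.median(p,0); p=p[np.linalg.norm(p-c0,axis=1)<.1]
        for _ in range(3):
            c=p.mean(0); U,S,V=np.linalg.svd(p-c,full_matrices=False); nn=V[2]; p=p[abs((p-c)@nn)<.006]
        nn=nn*(1 if nn[0]<0 else -1)
        rect=cv2.minAreaRect(((p-c)@np.array([[-nn[1],nn[0],0],[0,0,1]]).T*1000).astype(np.float32))
        print(n,"plate hsv",h.astype(int),round(float(r["conf"]),2),"c",p.mean(0).round(4),"n",nn.round(3),"y",np.percentile(p[:,1],[2,98]).round(3),"z",np.percentile(p[:,2],[2,98]).round(3),rect[1])
E
python3 - <<'E'
from fit import *
for n in ["scene","side","wrist"]:
    camera(n); z=np.load(n+"0.npz"); im,d=z["im"],z["d"]; W=world(n,d); plates(n,im,d,W)
    # carrier
    box=(W[...,0]>.36)&(W[...,0]<.54)&(W[...,1]>-.17)&(W[...,1]<.20)&(d>0)
    for lo,hi,nm in [(.077,.0835,"rails"),(.085,.091,"posts"),(.003,.0075,"base")]:
        m=box&(W[...,2]>lo)&(W[...,2]<hi)&(W[...,1]<.12); p=W[m]
        if len(p)<10: continue
        r=cv2.minAreaRect((p[:,:2]*1000).astype(np.float32)); print(n,nm,len(p),np.round(r[0],1),np.round(r[1],1),round(r[2],2))
        if nm=="rails":
            for s in (0,1):
                q=p[(p[:,0]>.455)==s]; f=np.polyfit(q[:,1],q[:,0],1); rs=q[:,0]-np.polyval(f,q[:,1]); q=q[abs(rs)<.005]; f=np.polyfit(q[:,1],q[:,0],1); print("  rail",s,len(q),f.round(4),q[:,1].min().round(4),q[:,1].max().round(4))
        if nm=="posts":
            for s in (0,1):
                q=p[(p[:,1]>0)==s]; 
                if len(q): print("  post",s,len(q),q.mean(0).round(4),q.min(0).round(4),q.max(0).round(4))
    hsv=cv2.cvtColor(im,cv2.COLOR_BGR2HSV); red=((hsv[...,0]<6)|(hsv[...,0]>174))&(hsv[...,1]>140)&(d>0)
    m=red&(W[...,2]>.1)&(W[...,0]>.4)&(W[...,0]<.56)
    k,l=cv2.connectedComponents(m.astype(np.uint8))
    for i in range(1,k):
        q=W[l==i]
        if len(q)>15: print("  red",len(q),q.mean(0).round(4),q.min(0).round(4),q.max(0).round(4))
E
```

```text
scene plate hsv [ 74 105  62] 0.95 c [ 0.6427 -0.0595  0.1007] n [-0.995 -0.101 -0.002] y [-0.091 -0.027] z [0.044 0.155] (127.62147521972656, 70.7842025756836)
scene plate hsv [  3 217  96] 0.93 c [0.3397 0.1454 0.0683] n [-0.931 -0.365  0.001] y [0.115 0.176] z [0.01  0.121] (70.656005859375, 116.39241027832031)
scene plate hsv [  2 221 106] 0.79 c [ 0.4694 -0.25    0.0669] n [-0.257 -0.967  0.002] y [-0.259 -0.24 ] z [0.007 0.121] (68.18228149414062, 122.08533477783203)
scene plate hsv [107 176  90] 0.72 c [ 0.6533 -0.159   0.1003] n [-0.995 -0.102 -0.001] y [-0.19  -0.126] z [0.042 0.155] (69.10680389404297, 120.3707046508789)
scene plate hsv [ 22 229  99] 0.6 c [0.6324 0.0389 0.1003] n [-0.995 -0.102 -0.001] y [0.008 0.073] z [0.042 0.155] (119.47747039794922, 69.84837341308594)
scene plate hsv [157  12 123] 0.56 c [0.6214 0.1414 0.0833] n [-0.995 -0.102 -0.009] y [0.108 0.171] z [0.043 0.136] (68.00554656982422, 102.62800598144531)
scene rails 387 [451.  -14.4] [ 99.7 267.9] 0.04
  rail 0 14 [0.1038 0.4228] -0.1328 0.059
  rail 1 81 [-0.0037  0.4938] -0.132 0.0335
scene posts 1
[... 1009 characters left out ...]
c [0.331  0.1686 0.0732] n [-0.943 -0.333  0.012] y [0.134 0.184] z [0.01  0.119] (119.38774108886719, 60.75236129760742)
side plate hsv [107 168 100] 0.81 c [ 0.6509 -0.1462  0.0949] n [-0.995 -0.097  0.004] y [-0.182 -0.118] z [0.039 0.149] (70.58633422851562, 121.23817443847656)
side plate hsv [ 22 182 116] 0.65 c [0.6301 0.0506 0.0954] n [-0.995 -0.103 -0.004] y [0.016 0.081] z [0.039 0.15 ] (120.89383697509766, 74.9077377319336)
side rails 192 [448.5 -14.4] [267.8  96.6] 89.87
  rail 0 19 [0.0017 0.4268] -0.1391 0.0658Traceback (most recent call last):
  File "<stdin>", line 12, in <module>
    raise TypeError("expected non-empty vector for x")
TypeError: expected non-empty vector for x
```

```bash
cat > car.py <<'E'
from fit import *
def carrier(n,im,d,W):
    box=(W[...,0]>.36)&(W[...,0]<.54)&(W[...,1]>-.17)&(W[...,1]<.20)&(d>0)
    for lo,hi,nm in [(.075,.0835,"rails"),(.085,.091,"posts"),(.003,.008,"base")]:
        m=box&(W[...,2]>lo)&(W[...,2]<hi)&(W[...,1]<.12); p=W[m]
        if nm=="base": 
            l,k=None,None
            r=cv2.minAreaRect((p[:,:2]*1000).astype(np.float32)); print(nm,len(p),np.round(r[0],1),np.round(r[1],1),round(r[2],2))
        if nm=="rails":
            for a,b in ((.39,.43),(.47,.51)):
                q=p[(p[:,0]>a)&(p[:,0]<b)]
                if len(q)<15: continue
                for _ in range(4):
                    f=np.polyfit(q[:,1],q[:,0],1); q=q[abs(q[:,0]-np.polyval(f,q[:,1]))<.006]
                print("  rail",len(q),f.round(4),q[:,1].min().round(4),q[:,1].max().round(4))
        if nm=="posts":
            for s in (0,1):
                q=p[(p[:,1]>0)==s]
                if len(q): print("  post",s,len(q),q.mean(0).round(4),np.percentile(q,2,0).round(4),np.percentile(q,98,0).round(4))
def reds(im,d,W):
    hsv=cv2.cvtColor(im,cv2.COLOR_BGR2HSV); red=((hsv[...,0]<6)|(hsv[...,0]>174))&(hsv[...,1]>140)&(d>0)
    m=red&(W[...,2]>.1)&(W[...,0]>.38)&(W[...,0]<.56)
    k,l=cv2.connectedComponents(m.astype(np.uint8))
    for i in range(1,k):
        q=W[l==i]
        if len(q)>25: print("  red",len(q),q.mean(0).round(4),np.percentile(q,2,0).round(4),np.percentile(q,98,0).round(4))
E
python3 - <<'E'
from car import *
for n in ["wrist"]:
    im,d=camera(n); W=world(n,d); plates(n,im,d,W); carrier(n,im,d,W); reds(im,d,W)
    p=W[(W[...,2]<.02)&(W[...,2]>-.02)&(d>0)]; print("floor",np.percentile(p[:,2],[10,50,90]))
E
```

```text
wrist plate hsv [ 75 114  42] 0.91 c [ 0.6445 -0.0478  0.1173] n [-0.997 -0.082  0.012] y [-0.086 -0.021] z [0.046 0.154] (116.7643814086914, 69.90025329589844)
wrist plate hsv [  2 215  66] 0.86 c [0.3505 0.1442 0.0604] n [-0.934 -0.357  0.003] y [0.117 0.18 ] z [0.005 0.115] (121.57862854003906, 71.09420013427734)
wrist plate hsv [150   8 108] 0.79 c [0.6257 0.1326 0.1185] n [-0.993 -0.112  0.026] y [0.108 0.17 ] z [0.046 0.155] (118.0423355102539, 67.87580108642578)
wrist plate hsv [  1 214  75] 0.62 c [ 0.4677 -0.2404  0.0169] n [-0.26  -0.966  0.   ] y [-0.247 -0.234] z [0.002 0.037] (39.26456069946289, 53.18894577026367)
wrist plate hsv [109 186  64] 0.58 c [ 0.6541 -0.1359  0.0994] n [-0.999 -0.053 -0.001] y [-0.178 -0.119] z [0.042 0.152] (64.81084442138672, 118.52356719970703)
wrist plate hsv [ 20 188  97] 0.57 c [0.635  0.0453 0.1248] n [-0.994 -0.104  0.031] y [0.012 0.076] z [0.048 0.155] (115.5145263671875, 68.46830749511719)
  rail 1630 [-0.003   0.4116] -0.1163 0.0392
  rail 1636 [-0.0015  0.4999] -0.1314 0.0398
  post 0 158 [ 0.4724 -0.1387  0.0869] [ 0.4642 -0.1441  0.0851] [ 0.4795 -0.1335  0.0883]
  post 1 402 [0.4511 0.0685 0.0873] [0.3614 0.0436 0.0852] [0.4781 0.1193 0.0905]
base 3004 [468.8  -1.2] [120.7 302.3] 20.29
  red 1018 [0.4575 0.1137 0.1209] [0.4477 0.1057 0.1013] [0.4639 0.1224 0.127 ]
  red 751 [0.5011 0.0516 0.1577] [0.4924 0.0428 0.1514] [0.5083 0.0595 0.1614]
  red 28 [0.5579 0.011  0.3075] [0.5555 0.0098 0.3051] [0.56   0.0119 0.3092]
floor [-0.001508   -0.00031709  0.00771314]
```

Request:
{"fn": "move_arm", "kwargs": {"series": [[[0,10,-5,0,0],[0,25,-15,0,0],[0,40,-25,0,0],[0,50,-27,0,0],[0,50,-27,20,0],[0,50,-27,40,0],[0,50,-27,60,0],[0,50,-27,75,0],[0,50,-27,85,0],[0,50,-27,85,0]]]}}

```text
time_s: 2.93
eef_pos: [0.5461, 0.0512, 0.1441]
eef_rot: [-0.002, 0.707, 0.707, -0.001]
wrist_force: [-0.9, -0.2, -0.8]
opening: -0.001
grasp_force: 0.0
```

```bash
python3 - <<'E'
from car import *
o=ctrl.get_obs(); print(o["eef_pos"].round(4),o["wrist_force"].round(2),o["opening"])
im,d=camera("scene"); cv2.imwrite("pics/s1.png",cv2.resize(im[180:330,200:400],None,fx=3,fy=3,interpolation=2))
E
```

```text
[0.5461 0.0512 0.1441] [-0.9  -0.24 -0.81] -0.0007004680383502569
```

View pics/s1.png

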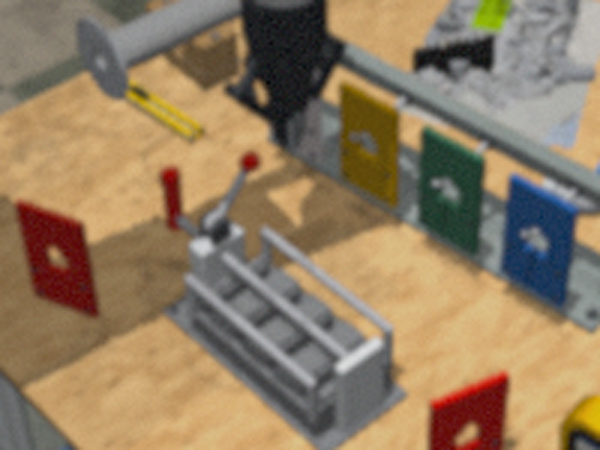

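The shut gripper stands at about (285,130), behind the ball at (250,160). Now I sweep towards the robot.

Request:
{"fn": "move_arm", "kwargs": {"series": [[[0,0,-15,0,0],[0,0,-30,0,0],[0,0,-42,0,0],[0,0,-54,0,0],[0,0,-66,0,0],[0,0,-78,0,0],[0,0,-90,0,0],[0,0,-100,0,0],[0,0,-100,0,0],[0,0,-100,0,0]]]}}

```text
time_s: 3.82
eef_pos: [0.4681, 0.0494, 0.1679]
eef_rot: [0.018, 0.707, 0.707, 0.016]
wrist_force: [2.1, 10.1, 91.0]
opening: -0.002
grasp_force: 35.9
```

Request:
{"fn": "move_arm", "kwargs": {"series": [[[0,0,30,0,0],[0,0,30,-30,0],[0,0,30,-70,0],[0,0,30,-110,0],[0.5,0,30,-150,0],[0.5,0,0,-150,0],[0.5,0,-30,-150,0],[0.5,0,-30,-150,0],[0.5,0,-30,-150,0],[0.5,0,-30,-150,0]]]}}

```text
time_s: 4.65
eef_pos: [0.4187, 0.0501, 0.2976]
eef_rot: [0.001, 0.707, 0.707, 0.001]
wrist_force: [-0.1, -0.6, 0.0]
opening: 0.503
grasp_force: 0.0
```

```bash
python3 - <<'E'
from car import *
o=ctrl.get_obs(); print(o["eef_pos"].round(4),o["wrist_force"].round(2),o["opening"])
for n in ["scene","side","wrist"]:
    im,d=camera(n); W=world(n,d); print(n); carrier(n,im,d,W);reds(im,d,W); cv2.imwrite(f"pics/{n}2.png",im)
E
```

```text
[0.4187 0.0501 0.2976] [-0.09 -0.57  0.01] 0.5025817040024144
scene
  rail 171 [-0.0019  0.4067] -0.133 0.037
  rail 159 [-0.0079  0.4946] -0.1346 0.0376
  post 0 74 [ 0.4518 -0.1384  0.0877] [ 0.4275 -0.1478  0.0853] [ 0.4842 -0.0877  0.0907]
  post 1 68 [0.4473 0.0525 0.0879] [0.4283 0.0378 0.0854] [0.476  0.11   0.0906]
base 532 [450.  -24.9] [179.1 289.5] 0.04
  red 38 [0.4481 0.1087 0.1186] [0.4428 0.1038 0.1024] [0.4553 0.1157 0.1292]
  red 167 [ 0.4702 -0.25    0.1127] [ 0.4395 -0.2589  0.1007] [ 0.5016 -0.2414  0.123 ]
side
  rail 74 [0.0115 0.4064] -0.1329 0.0429
  rail 71 [0.0054 0.4937] -0.1255 0.034
  post 0 9 [ 0.4456 -0.1382  0.0858] [ 0.4273 -0.1432  0.0851] [ 0.4616 -0.1319  0.0873]
  post 1 49 [0.4445 0.0613 0.0873] [0.4258 0.0438 0.0851] [0.47   0.1199 0.0904]
base 214 [448.5 -25.7] [219.3  99.9] 89.34
  red 123 [ 0.471  -0.2429  0.1099] [ 0.4396 -0.2557  0.1004] [ 0.5065 -0.2302  0.1186]
  red 36 [0.4934 0.0555 0.153 ] [0.4862 0.0476 0.1459] [0.5046 0.0614 0.1595]
  red 73 [0.4483 0.1201 0.1154] [0.4416 0.1071 0.1016] [0.4573 0.1276 0.1255]
wrist
  rail 1039 [-0.004   0.4097] -0.1319 0.0396
  rail 475 [0.0076 0.4977] -0.0468 0.0323
  post 0 295 [ 0.4545 -0.1383  0.0865] [ 0.4312 -0.1433  0.0852] [ 0.4771 -0.1335  0.088 ]
  post 1 433 [0.4481 0.0547 0.0869] [0.4297 0.042  0.0853] [0.4778 0.0622 0.0888]
base 1656 [425.   38.4] [136.6 155. ] 80.02
  red 384 [0.4532 0.1151 0.1243] [0.4444 0.1067 0.1174] [0.4623 0.1232 0.1264]
  red 380 [0.4969 0.0527 0.1575] [0.4893 0.044  0.1528] [0.5056 0.0602 0.1609]
  red 28 [0.4282 0.0609 0.3688] [0.4252 0.0601 0.3679] [0.4313 0.0617 0.3698]
```

View pics/wrist2.png

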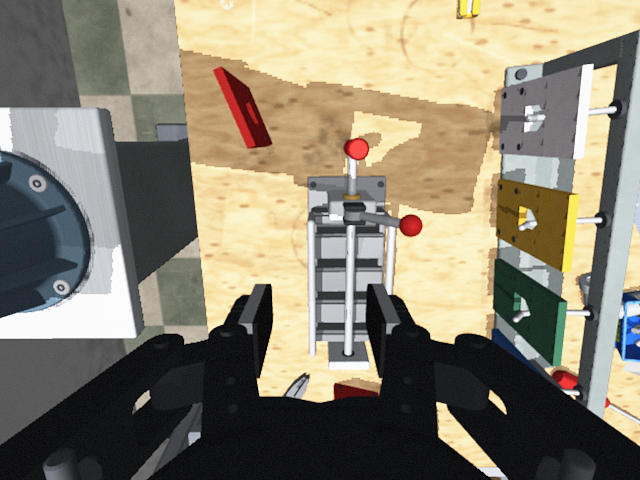

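The lever (ball at ~(410,225)) is still on the far side, because the fingertip rode up over the ball. I'll retry with the tip lower.

Request:
{"fn": "move_arm", "kwargs": {"series": [[[0,1,40,0,0],[0,2,80,0,0],[0,2,116,0,0],[0,2,121,40,0],[0,2,121,75,0],[0,2,121,110,0],[0,2,121,140,0],[0,2,121,165,0],[0,2,121,174,0],[0,2,121,174,0]]]}}

```text
time_s: 5.63
eef_pos: [0.5373, 0.0522, 0.1191]
eef_rot: [-0.002, 0.707, 0.707, -0.002]
wrist_force: [-0.7, 0.2, 0.5]
opening: 0.004
grasp_force: 0.0
```

Request:
{"fn": "move_arm", "kwargs": {"series": [[[0,0,-8,0,0],[0,0,-16,0,0],[0,0,-24,0,0],[0,0,-32,0,0],[0,0,-38,0,0],[0,0,-44,0,0],[0,0,-50,0,0],[0,0,-50,0,0],[0,0,-50,0,0],[0,0,-50,0,0]]]}}

```text
time_s: 6.47
eef_pos: [0.5012, 0.051, 0.1336]
eef_rot: [0.012, 0.707, 0.707, 0.01]
wrist_force: [14.7, 2.6, 30.3]
opening: 0.002
grasp_force: 15.6
```

```bash
python3 - <<'E'
from car import *
n="side"
im,d=camera(n); W=world(n,d); reds(im,d,W); cv2.imwrite("pics/s3.png",cv2.resize(im[180:330,250:450],None,fx=3,fy=3,interpolation=2))
E
```

```text
red 120 [ 0.4717 -0.2438  0.1098] [ 0.44   -0.2554  0.1007] [ 0.5051 -0.2332  0.1191]
  red 41 [0.4722 0.0579 0.1666] [0.4628 0.0507 0.1584] [0.4847 0.0651 0.1793]
  red 71 [0.4486 0.1202 0.115 ] [0.4421 0.1094 0.1006] [0.4583 0.1285 0.125 ]
```

View pics/s3.png

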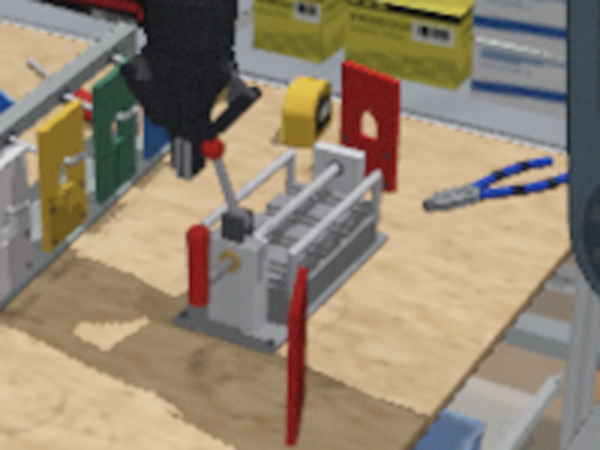

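The ball, at (212,148), is already moving towards upright. I'll carry on, rising with it.

Request:
{"fn": "move_arm", "kwargs": {"series": [[[0,0,0,-14,0],[0,0,-8,-16,0],[0,0,-14,-18,0],[0,0,-20,-19,0],[0,0,-26,-20,0],[0,0,-32,-20,0],[0,0,-38,-20,0],[0,0,-44,-20,0],[0,0,-44,-20,0],[0,0,-44,-20,0]]]}}

```text
time_s: 7.35
eef_pos: [0.4447, 0.052, 0.1421]
eef_rot: [-0.0, 0.707, 0.707, -0.0]
wrist_force: [0.1, -0.6, 0.3]
opening: -0.002
grasp_force: 0.0
```

```bash
python3 - <<'E'
from car import *
n="side"
im,d=camera(n); W=world(n,d); reds(im,d,W)
E
```

```text
red 125 [ 0.4723 -0.2435  0.1099] [ 0.4399 -0.2562  0.1005] [ 0.5064 -0.2316  0.1189]
  red 40 [0.4052 0.0561 0.1531] [0.3978 0.0496 0.146 ] [0.4138 0.0614 0.1593]
  red 71 [0.4486 0.1203 0.115 ] [0.4407 0.1105 0.1006] [0.4579 0.1258 0.1249]
```

The lever is released. Next is the rod knob.

Request:
{"fn": "move_arm", "kwargs": {"series": [[[0,0,0,-40,0],[0.6,10,2,-75,0],[0.6,35,5,-75,0],[0.6,63,7,-70,0],[0.6,63,7,-40,0],[0.6,63,7,-15,0],[0.6,63,7,10,0],[0.6,63,7,30,0],[0.6,63,7,40,0],[0.6,63,7,40,0]]]}}

```text
time_s: 8.23
eef_pos: [0.4504, 0.115, 0.1]
eef_rot: [-0.002, 0.707, 0.707, -0.002]
wrist_force: [-0.5, 0.0, 0.2]
opening: 0.599
grasp_force: 0.0
```

Request:
{"fn": "move_arm", "kwargs": {"series": [[[0,0,0,0,0],[0,0,0,0,0],[0,0,0,0,0],[0,0,0,0,0],[0,0,0,0,0],[0,0,0,0,0],[0,0,0,0,0],[0,0,0,0,0],[0,0,0,0,0],[0,0,0,0,0]]]}}

```text
time_s: 9.07
eef_pos: [0.454, 0.115, 0.104]
eef_rot: [0.002, 0.707, 0.707, 0.002]
wrist_force: [3.3, 0.2, 6.6]
opening: 0.188
grasp_force: 58.9
```

Request:
{"fn": "move_arm", "kwargs": {"series": [[[0,10,3,-3,0],[0,28,3,-3,0],[0,48,3,-3,0],[0,70,3,-3,0],[0,92,3,-3,0],[0,114,3,-3,0],[0,136,3,-3,0],[0,156,3,-3,0],[0,170,3,-3,0],[0,177,3,-3,0]]]}}

```text
time_s: 9.9
eef_pos: [0.4532, 0.2895, 0.104]
eef_rot: [0.002, 0.706, 0.708, -0.005]
wrist_force: [-0.9, -40.3, 8.3]
opening: 0.182
grasp_force: 62.8
```

Request:
{"fn": "move_arm", "kwargs": {"series": [[[0,0,0,0,0],[0,0,0,0,0],[0.6,0,0,0,0],[0.6,0,0,0,0],[0.6,0,0,0,0],[0.6,0,0,0,0],[0.6,0,0,-20,0],[0.6,0,0,-60,0],[0.6,0,0,-100,0],[0.6,0,0,-120,0]]]}}

```text
time_s: 10.73
eef_pos: [0.4566, 0.293, 0.2304]
eef_rot: [0.001, 0.707, 0.707, 0.003]
wrist_force: [1.9, 0.5, 0.4]
opening: 0.597
grasp_force: 0.0
```

Request:
{"fn": "move_arm", "kwargs": {"series": [[[0.4,-35,19,-30,-0.01],[0.4,-70,38,-60,-0.02],[0.4,-105,57,-60,-0.03],[0.4,-140,76,-60,-0.04],[0.4,-175,95,-60,-0.05],[0.4,-210,114,-60,-0.06],[0.4,-245,133,-60,-0.07],[0.4,-280,152,-60,-0.08],[0.4,-315,171,-60,-0.09],[0.4,-347,190,-60,-0.1]]]}}

```text
time_s: 11.57
eef_pos: [0.6457, -0.0572, 0.2854]
eef_rot: [0.0, 0.671, 0.742, 0.0]
wrist_force: [-0.3, -0.1, 0.3]
opening: 0.399
grasp_force: 0.0
```

```bash
cat > st.py <<'E'
from car import *
from scipy.spatial.transform import Rotation as Ro
def tool():
    o=ctrl.get_obs(); w,x,y,z=o["eef_rot"]; return o["eef_pos"],Ro.from_quat([x,y,z,w]).as_matrix(),o
E
python3 - <<'E'
from st import *
p,R,o=tool(); print(p.round(4),R.round(3).tolist(),o["q"].round(2))
n="wrist"; c=cal(n); im,d=camera(n); W=world(n,d,c); cv2.imwrite("pics/w4.png",im); np.savez("w4.npz",im=im,d=d,W=W)
plates(n,im,d,W); carrier(n,im,d,W)
# plate tops
hsv=cv2.cvtColor(im,cv2.COLOR_BGR2HSV)
for nm,a,b in [("blue",100,125),("green",60,95),("yellow",18,32)]:
    m=(hsv[...,0]>=a)&(hsv[...,0]<=b)&(hsv[...,1]>70)&(abs(W[...,2]-.154)<.004)&(W[...,0]>.58)&(W[...,0]<.7)&(abs(W[...,1])<.25)
    q=W[m]
    if len(q)>20: print(nm,len(q),"mean",q.mean(0).round(4),cv2.minAreaRect((q[:,:2]*1000).astype(np.float32)))
E
```

```text
[ 0.6457 -0.0572  0.2854] [[-0.1, 0.995, 0.0], [0.995, 0.1, 0.0], [0.0, 0.0, -1.0]] [-0.27  0.3   1.35  0.    1.49 -0.37]
wrist plate hsv [  1 214  75] 0.97 c [ 0.4631 -0.2392  0.0435] n [-0.256 -0.967 -0.001] y [-0.251 -0.234] z [0.004 0.112] (117.73086547851562, 68.32096099853516)
wrist plate hsv [150  10  83] 0.88 c [0.6308 0.1085 0.1064] n [-0.101  0.995  0.003] y [0.108 0.109] z [0.043 0.153] (6.679882049560547, 115.45115661621094)
wrist plate hsv [ 21 185 207] 0.87 c [0.6374 0.0462 0.1536] n [-0.024 -0.001 -1.   ] y [0.012 0.076] z [0.152 0.155] (1.6175880432128906, 4.971322536468506)
wrist plate hsv [108 185 204] 0.85 c [ 0.6576 -0.1438  0.1441] n [-0.995 -0.102  0.002] y [-0.185 -0.12 ] z [0.092 0.155] (97.33649444580078, 50.712039947509766)
wrist plate hsv [  2 215  62] 0.79 c [0.3585 0.1208 0.0228] n [-0.999 -0.047 -0.007] y [0.116 0.131] z [0.003 0.048] (52.80606460571289, 14.338769912719727)
wrist plate hsv [ 75 117  79] 0.63 c [ 0.6475 -0.0483  0.1492] n [-0.995 -0.102  0.003] y [-0.086 -0.021] z [0.09  0.155] (95.8790054321289, 68.3034896850586)
  rail 1663 [-0.004   0.4117] -0.1324 0.0392
  rail 1472 [-0.0066  0.4999] -0.1318 0.0399
  post 0 452 [ 0.456  -0.1388  0.087 ] [ 0.4326 -0.1445  0.0852] [ 0.479  -0.1336  0.0887]
  post 1 596 [0.4672 0.0503 0.0873] [0.4332 0.0406 0.0853] [0.479  0.0613 0.09  ]
base 3136 [451.4 -11.2] [134.2 288.1] 9.9
blue 564 mean [ 0.659  -0.1531  0.1533] ((658.8743286132812, -154.90432739257812), (7.2456841468811035, 70.84173583984375), 6.016152858734131)
green 718 mean [ 0.6485 -0.0536  0.1535] ((648.6073608398438, -55.723121643066406), (6.77061653137207, 70.50267791748047), 6.012942790985107)
yellow 1117 mean [0.638  0.04   0.1536] ((642.4412231445312, -1.9422531127929688), (7.612880229949951, 162.09359741210938), 5.987396240234375)
```

View pics/w4.png

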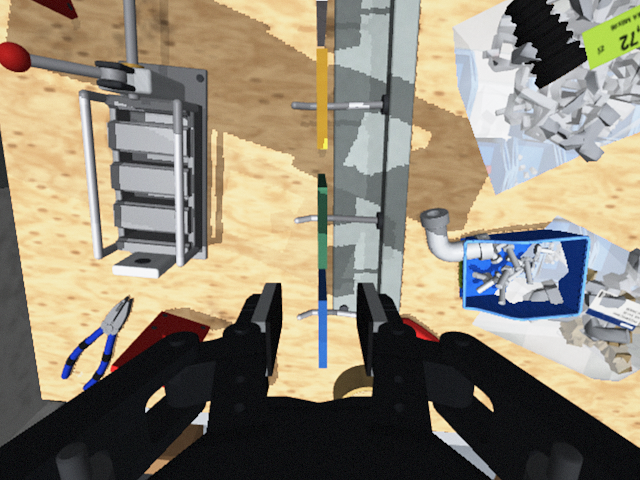

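The tops show edge-on in column ~322: yellow at rows 50-150, green 175-270, blue 270-365. All are at z 0.154 with yaw 0.105. I grasp green first.

Request:
{"fn": "move_arm", "kwargs": {"series": [[[0.4,1,3,25,-0.005],[0.4,1,3,60,-0.005],[0.4,1,3,95,-0.005],[0.4,1,3,120,-0.005],[0.4,1,3,140,-0.005],[0.4,1,3,152,-0.005],[0.4,1,3,157,-0.005],[0.4,1,3,157,-0.005],[0,1,3,157,-0.005],[0,1,3,157,-0.005]]]}}

```text
time_s: 12.5
eef_pos: [0.6491, -0.0538, 0.1303]
eef_rot: [0.001, 0.669, 0.743, 0.001]
wrist_force: [0.1, -0.3, -0.5]
opening: 0.126
grasp_force: 0.0
```

Request:
{"fn": "move_arm", "kwargs": {"series": [[[0,0,0,0,0],[0,0,0,0,0],[0,0,0,0,0],[0,0,0,0,0],[0,0,0,-6,0],[0,0,0,-14,0],[0,0,0,-22,0],[0,0,0,-26,0],[0,0,0,-26,0],[0,0,0,-26,0]]]}}

```text
time_s: 13.33
eef_pos: [0.6479, -0.0537, 0.1545]
eef_rot: [0.0, 0.669, 0.743, 0.0]
wrist_force: [-0.0, 0.5, -1.6]
opening: 0.079
grasp_force: 61.8
```

Request:
{"fn": "move_arm", "kwargs": {"series": [[[0,0,0,4,0],[0,0,0,7,0],[0,0,-6,7,0],[0,0,-16,7,0],[0,0,-28,7,0],[0,0,-42,7,0],[0,0,-56,7,0],[0,0,-62,-30,0],[0,0,-62,-70,0],[0,0,-62,-110,0]]]}}

```text
time_s: 14.17
eef_pos: [0.5845, -0.06, 0.2644]
eef_rot: [-0.001, 0.669, 0.743, -0.001]
wrist_force: [1.6, -0.2, -0.9]
opening: 0.08
grasp_force: 61.9
```

Request:
{"fn": "move_arm", "kwargs": {"series": [[[0,0,0,0,0],[0,0,0,0,0],[0,0,0,0,0],[0,0,0,0,0],[0,0,0,0,0],[0,0,0,0,0],[0,0,0,0,0],[0,0,0,0,0],[0,0,0,0,0],[0,0,0,0,0]]]}}

```text
time_s: 15.0
eef_pos: [0.5862, -0.0602, 0.2641]
eef_rot: [-0.0, 0.669, 0.743, -0.0]
wrist_force: [0.0, -0.2, -1.8]
opening: 0.075
grasp_force: 62.0
```

```bash
cat > hand.py <<'E'
from st import *
def inhand():
    p,R,o=tool(); c=cal("wrist"); im,d=camera("wrist"); W=world("wrist",d,c); T=(W-p)@R
    m=(d>0)&(abs(T[...,1])<.007)&(T[...,2]>-.04)&(T[...,2]<.11)&(T[...,0]>.015)&(T[...,0]<.05)
    q=T[m]; print("p",p.round(4),"open",o["opening"].round(3),"F",o["wrist_force"].round(1),len(q))
    for a,b in ((-.03,-.01),(-.01,.02),(.02,.05),(.05,.08),(.08,.1)):
        s=q[(q[:,2]>a)&(q[:,2]<b)]
        if len(s)>5: print((a,b),len(s),"edge x",np.percentile(s[:,0],[10,50,90]).round(4),"y",np.percentile(s[:,1],[5,50,95]).round(4))
    if len(q): print("z range",np.percentile(q[:,2],[1,99]).round(4)); s=q[q[:,2]<q[:,2].min()+.004]; print("top",s[:,2].mean().round(4),np.percentile(s[:,0],[2,98]).round(4))
    return im
if __name__=="__main__":
    import sys
    im=inhand(); cv2.imwrite("pics/"+sys.argv[1],im)
E
python3 hand.py h1.png
```

```text
Traceback (most recent call last):
  File "hand.py", line 13, in <module>
    im=inhand(); cv2.imwrite("pics/"+sys.argv[1],im)
  File "hand.py", line 5, in inhand
    q=T[m]; print("p",p.round(4),"open",o["opening"].round(3),"F",o["wrist_force"].round(1),len(q))
                                        ^^^^^^^^^^^^^^^^^^
AttributeError: 'float' object has no attribute 'round'
```

```bash
sed -i 's/o\["opening"\].round(3)/round(float(o["opening"]),3)/' hand.py; python3 hand.py h1.png; python3 - <<'E'
# slot profile from the saved wrist view w4: dividers' tops
import numpy as np
W=np.load("w4.npz")["W"]; m=(W[...,0]>.425)&(W[...,0]<.435)|(W[...,0]>.465)&(W[...,0]<.485); m&=(W[...,1]>-.14)&(W[...,1]<.06)
q=W[m]
for y in np.arange(-.135,.05,.003):
    s=q[abs(q[:,1]-y)<.0015]; 
    print(round(y,3),len(s),(np.percentile(s[:,2],[10,50,90])*1000).round(0) if len(s) else "",end="; ")
E
```

```text
p [ 0.5863 -0.0602  0.2643] open 0.08 F [ 1.   0.7 -2. ] 1826
(-0.03, -0.01) 1163 edge x [0.0175 0.0262 0.0329] y [-0.0033  0.0001  0.0039]
(-0.01, 0.02) 319 edge x [0.0328 0.033  0.0332] y [-0.0034  0.0001  0.0038]
(0.02, 0.05) 183 edge x [0.0329 0.0331 0.0333] y [-0.0035 -0.      0.0036]
(0.05, 0.08) 116 edge x [0.0331 0.0333 0.0334] y [-0.0037 -0.0001  0.0035]
(0.08, 0.1) 45 edge x [0.0332 0.0333 0.0335] y [-0.0037 -0.0002  0.0031]
z range [-0.0243  0.0886]
top -0.0231 [0.0155 0.0329]
-0.135 251 [48. 70. 86.]; -0.132 100 [43. 61. 82.]; -0.129 55 [46. 47. 48.]; -0.126 60 [46. 47. 49.]; -0.123 59 [46. 47. 48.]; -0.12 89 [42. 45. 48.]; -0.117 175 [10. 28. 42.]; -0.114 0 ; -0.111 0 ; -0.108 0 ; -0.105 19 [41. 42. 43.]; -0.102 42 [47. 47. 48.]; -0.099 61 [47. 48. 48.]; -0.096 64 [47. 47. 48.]; -0.093 61 [46. 47. 48.]; -0.09 60 [47. 47. 48.]; -0.087 69 [47. 48. 48.]; -0.084 60 [46. 47. 48.]; -0.081 67 [46. 48. 48.]; -0.078 67 [46. 47. 48.]; -0.075 154 [17. 41. 44.]; -0.072 66 [ 5. 13. 38.]; -0.069 17 [5. 6. 6.]; -0.066 0 ; -0.063 2 [40. 41. 41.]; -0.06 39 [42. 43. 46.]; -0.057 62 [46. 4
[... 152 characters left out ...]
 49.]; -0.036 72 [46. 48. 48.]; -0.033 78 [44. 47. 48.]; -0.03 115 [ 6. 35. 43.]; -0.027 33 [5. 5. 7.]; -0.024 31 [5. 6. 6.]; -0.021 23 [5. 6. 6.]; -0.018 21 [41. 42. 43.]; -0.015 59 [43. 44. 48.]; -0.012 73 [47. 48. 49.]; -0.009 72 [46. 47. 48.]; -0.006 72 [46. 47. 48.]; -0.003 73 [47. 48. 48.]; 0.0 72 [47. 48. 49.]; 0.003 75 [46. 48. 49.]; 0.006 78 [46. 48. 49.]; 0.009 75 [46. 47. 48.]; 0.012 77 [42. 44. 48.]; 0.015 45 [ 5.  7. 43.]; 0.018 32 [5. 6. 7.]; 0.021 33 [5. 6. 6.]; 0.024 39 [4. 6. 6.]; 0.027 81 [ 5. 42. 44.]; 0.03 82 [44. 47. 49.]; 0.033 77 [47. 48. 49.]; 0.036 76 [47. 48. 49.]; 0.039 111 [41. 43. 78.]; 0.042 180 [44. 84. 89.]; 0.045 188 [11. 76. 93.]; 0.048 280 [ 22.  87. 137.];
```

View pics/h1.png

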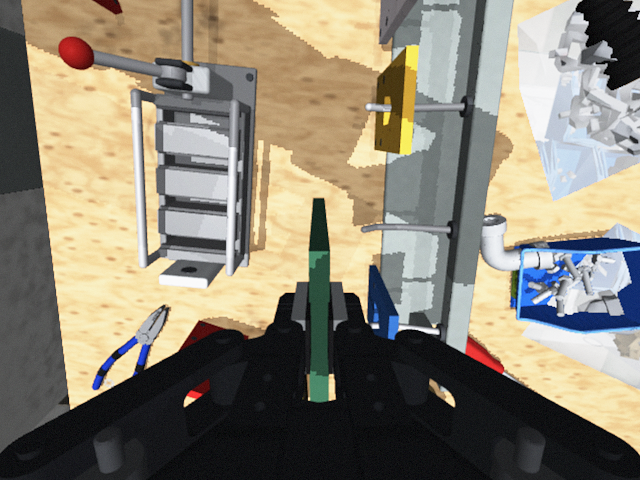

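In-hand: the plate's near edge is at tool x +33 mm, so its centre is at -2 mm, held square, with the top 24 mm behind the TCP. Slot centres are at y ≈ -0.1115, -0.0675, -0.0235 and 0.0205. Green goes to slot 1.

Request:
{"fn": "move_arm", "kwargs": {"series": [[[0,1,-15,0,0.12],[0,2,-30,0,0.24],[0,3,-45,0,0.36],[0,4,-60,0,0.48],[0,5,-75,0,0.6],[0,6,-90,0,0.72],[0,6,-105,0,0.84],[0,6,-120,0,0.96],[0,6,-128,0,1.08],[0,6,-129,0,1.2]]]}}

```text
time_s: 15.93
eef_pos: [0.4561, -0.0677, 0.2645]
eef_rot: [0.0, 0.973, 0.233, -0.0]
wrist_force: [-0.3, -0.2, -1.3]
opening: 0.08
grasp_force: 61.9
```

Request:
{"fn": "move_arm", "kwargs": {"series": [[[0,0,0,0,0.12],[0,0,0,0,0.24],[0,0,0,0,0.36],[0,0,0,0,0.475],[0,0,0,0,0.475],[0,0,0,0,0.475],[0,0,0,0,0.475],[0,0,0,0,0.475],[0,0,0,0,0.475],[0,0,0,0,0.475]]]}}

```text
time_s: 16.77
eef_pos: [0.4573, -0.0677, 0.2643]
eef_rot: [-0.0, 1.0, 0.001, -0.0]
wrist_force: [-0.9, 0.2, -1.6]
opening: 0.081
grasp_force: 61.9
```

```bash
cat > chk.py <<'E'
from hand import *
import sys
im=inhand(); p,R,o=tool(); print("R",R[:,:2].round(3).tolist())
c=cal("wrist"); im,d=camera("wrist"); W=world("wrist",d,c); np.savez("chk.npz",W=W,im=im,d=d)
carrier("wrist",im,d,W)
cv2.imwrite("pics/"+sys.argv[1],im)
E
python3 chk.py c1.png
```

```text
p [ 0.4573 -0.0677  0.2643] open 0.081 F [-0.9  0.2 -1.6] 1804
(-0.03, -0.01) 1142 edge x [0.0173 0.0259 0.0323] y [-0.0047 -0.0009  0.0025]
(-0.01, 0.02) 315 edge x [0.0322 0.0324 0.0326] y [-0.0048 -0.0013  0.0024]
(0.02, 0.05) 186 edge x [0.0322 0.0324 0.0326] y [-0.005  -0.0015  0.0022]
(0.05, 0.08) 116 edge x [0.0323 0.0325 0.0327] y [-0.0052 -0.0016  0.002 ]
(0.08, 0.1) 45 edge x [0.0324 0.0326 0.0327] y [-0.0052 -0.0017  0.0017]
z range [-0.0244  0.0886]
top -0.0232 [0.0154 0.0324]
R [[1.0, 0.002], [0.002, -1.0], [-0.0, -0.0]]
  rail 1234 [-0.0064  0.4119] -0.1329 0.0391
  rail 1654 [-0.005   0.5001] -0.1323 0.0395
  post 0 587 [ 0.4569 -0.1392  0.0871] [ 0.4337 -0.1448  0.0852] [ 0.4799 -0.134   0.0888]
  post 1 618 [0.4584 0.0499 0.0874] [0.431  0.0402 0.0851] [0.4795 0.0612 0.0899]
base 2709 [456.  -35.7] [ 99.2 229.8] 0.08
```

View pics/c1.png

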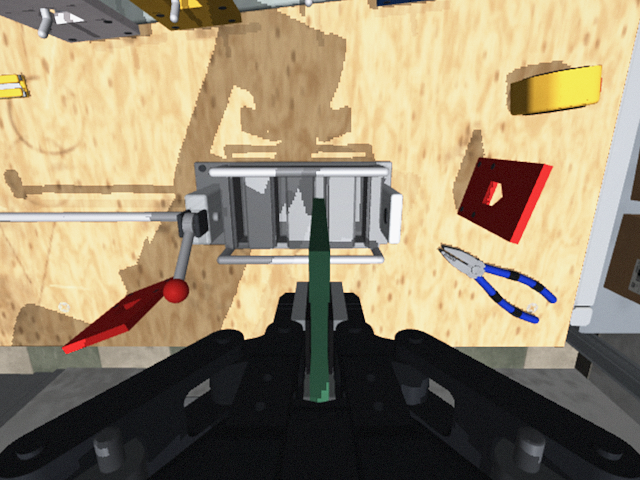

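The plate hangs above slot 1 at column ~318, needing about 1 mm of correction each way. I descend.

Request:
{"fn": "move_arm", "kwargs": {"series": [[[0,1,1,10,0],[0,1,1,35,0],[0,1,1,65,0],[0,1,1,90,0],[0,1,1,105,0],[0,1,1,115,0],[0,1,1,125,0],[0,1,1,135,0],[0,1,1,143,0],[0,1,1,148,0]]]}}

```text
time_s: 17.7
eef_pos: [0.4583, -0.0688, 0.1156]
eef_rot: [-0.0, 1.0, 0.0, -0.0]
wrist_force: [0.1, -0.3, -0.7]
opening: 0.079
grasp_force: 61.8
```

Request:
{"fn": "move_arm", "kwargs": {"series": [[[0,0,0,3,0],[0,0,0,6,0],[0,0,0,9,0],[0,0,0,11,0],[0,0,0,13,0],[0,0,0,14,0],[0,0,0,14,0],[0,0,0,14,0],[0,0,0,14,0],[0,0,0,14,0]]]}}

```text
time_s: 18.53
eef_pos: [0.4585, -0.0688, 0.1025]
eef_rot: [0.0, 1.0, 0.0, 0.0]
wrist_force: [0.4, 0.2, -0.3]
opening: 0.079
grasp_force: 62.0
```

Request:
{"fn": "move_arm", "kwargs": {"series": [[[0.3,0,0,0,0],[0.3,0,0,0,0],[0.3,0,0,0,0],[0.3,0,0,0,0],[0.3,0,0,-15,0],[0.3,0,0,-50,0],[0.3,0,0,-90,0],[0.4,0,0,-130,0],[0.4,0,0,-165,0],[0.4,0,0,-185,0]]]}}

```text
time_s: 19.37
eef_pos: [0.4597, -0.0693, 0.2921]
eef_rot: [0.001, 1.0, 0.0, 0.003]
wrist_force: [0.3, -0.9, 0.2]
opening: 0.405
grasp_force: 0.0
```

```bash
cat > top.py <<'E'
from st import *
# plate tops at z 0.11..0.16, by colour
def tops():
    p,R,o=tool(); print("p",p.round(4),"R",R[:,:2].round(3).tolist())
    c=cal("wrist"); im,d=camera("wrist"); W=world("wrist",d,c); hsv=cv2.cvtColor(im,cv2.COLOR_BGR2HSV)
    for nm,a,b,s0,s1 in [("blue",100,125,90,256),("green",60,95,60,256),("yellow",18,32,110,256),("white",0,180,0,45)]:
        for loc,z0,xa,xb in (("stand",.154,.58,.7),("carrier",.126,.38,.53)):
            m=(hsv[...,0]>=a)&(hsv[...,0]<=b)&(hsv[...,1]>=s0)&(hsv[...,1]<s1)&(abs(W[...,2]-z0)<.005)&(W[...,0]>xa)&(W[...,0]<xb)&(abs(W[...,1])<.25)&(d>0)
            k,l,st,_=cv2.connectedComponentsWithStats(m.astype(np.uint8))
            for i in range(1,k):
                if st[i,4]>80:
                    q=W[l==i]; r=cv2.minAreaRect((q[:,:2]*1000).astype(np.float32)); print(nm,loc,len(q),"ctr",np.round(r[0],1),np.round(r[1],1),round(r[2],1),"z",np.percentile(q[:,2],[5,50,95]).round(4))
    return im
if __name__=="__main__":
    import sys
    cv2.imwrite("pics/"+sys.argv[1],tops())
E
python3 top.py t1.png
```

```text
p [ 0.4597 -0.0693  0.2921] R [[1.0, 0.001], [0.001, -1.0], [0.006, 0.003]]
green carrier 573 ctr [456.5 -67.2] [ 6.7 69.4] 89.9 z [0.1243 0.1255 0.1266]
white stand 632 ctr [627.1 136.6] [ 6.3 58.5] 6.2 z [0.1497 0.1534 0.155 ]
white carrier 120 ctr [437.6  50.2] [ 7.6 16.3] 89.7 z [0.1215 0.1262 0.1304]
```

Green is home and square (top at z 0.1255). Blue is next.

Request:
{"fn": "move_arm", "kwargs": {"series": [[[0.4,20,9,0,-0.12],[0.4,42,18,0,-0.24],[0.4,64,27,0,-0.36],[0.4,86,36,0,-0.48],[0.4,108,45,0,-0.6],[0.4,130,54,0,-0.72],[0.4,152,64,0,-0.84],[0.4,174,74,0,-0.96],[0.4,192,83,0,-1.08],[0.4,200,86,0,-1.2]]]}}

```text
time_s: 20.25
eef_pos: [0.6598, -0.1558, 0.2859]
eef_rot: [-0.0, 0.824, 0.567, -0.0]
wrist_force: [0.6, -0.2, 0.6]
opening: 0.398
grasp_force: 0.0
```

Request:
{"fn": "move_arm", "kwargs": {"series": [[[0.4,0,0,0,-0.12],[0.4,0,0,0,-0.24],[0.4,0,0,0,-0.36],[0.4,0,0,0,-0.475],[0.4,0,0,0,-0.475],[0.4,0,0,0,-0.475],[0.4,0,0,0,-0.475],[0.4,0,0,0,-0.475],[0.4,0,0,0,-0.475],[0.4,0,0,0,-0.475]]]}}

```text
time_s: 21.08
eef_pos: [0.6584, -0.1546, 0.2873]
eef_rot: [0.0, 0.669, 0.743, 0.0]
wrist_force: [0.2, 0.8, 1.0]
opening: 0.402
grasp_force: 0.0
```

```bash
python3 top.py t2.png
```

```text
p [ 0.6584 -0.1546  0.2873] R [[-0.104, 0.995], [0.995, 0.104], [-0.0, 0.0]]
blue stand 695 ctr [ 658.9 -155.1] [ 6.8 70.3] 6.1 z [0.1524 0.1535 0.1546]
green carrier 843 ctr [455.8 -66.9] [70.7  7.9] 0.1 z [0.1241 0.1256 0.1269]
```

Blue is aligned. Same grasp.

Request:
{"fn": "move_arm", "kwargs": {"series": [[[0.4,0,0,25,0],[0.4,0,0,60,0],[0.4,0,0,95,0],[0.4,0,0,120,0],[0.4,0,0,140,0],[0.4,0,0,152,0],[0.4,0,0,158,0],[0.4,0,0,158,0],[0,0,0,158,0],[0,0,0,158,0]]]}}

```text
time_s: 21.97
eef_pos: [0.6596, -0.1551, 0.1314]
eef_rot: [0.002, 0.669, 0.743, 0.001]
wrist_force: [-0.5, 0.3, 0.9]
opening: 0.128
grasp_force: 0.0
```

Request:
{"fn": "move_arm", "kwargs": {"series": [[[0,0,0,0,0],[0,0,0,0,0],[0,0,0,0,0],[0,0,0,0,0],[0,0,0,0,0],[0,0,0,-6,0],[0,0,0,-12,0],[0,0,0,-17,0],[0,0,0,-17,0],[0,0,0,-17,0]]]}}

```text
time_s: 22.8
eef_pos: [0.6585, -0.1546, 0.1467]
eef_rot: [0.0, 0.669, 0.743, 0.0]
wrist_force: [0.4, -0.2, -1.1]
opening: 0.076
grasp_force: 60.5
```

Request:
{"fn": "move_arm", "kwargs": {"series": [[[0,0,-6,0,0],[0,0,-16,0,0],[0,0,-28,0,0],[0,0,-42,0,0],[0,0,-56,0,0],[0,0,-62,-30,0],[0,0,-62,-70,0],[0,0,-62,-110,0],[0,0,-62,-117,0],[0,0,-62,-117,0]]]}}

```text
time_s: 23.63
eef_pos: [0.5983, -0.162, 0.2677]
eef_rot: [0.004, 0.669, 0.743, 0.001]
wrist_force: [-0.1, -0.3, -1.3]
opening: 0.078
grasp_force: 60.5
```

```bash
python3 hand.py h2.png
```

```text
p [ 0.5983 -0.162   0.2677] open 0.078 F [-0.1 -0.3 -1.3] 1856
(-0.03, -0.01) 1214 edge x [0.0177 0.0269 0.0346] y [-0.0033  0.0001  0.0039]
(-0.01, 0.02) 304 edge x [0.0345 0.0347 0.0349] y [-0.0034  0.0001  0.0038]
(0.02, 0.05) 177 edge x [0.0347 0.0348 0.035 ] y [-0.0035  0.      0.0037]
(0.05, 0.08) 116 edge x [0.0348 0.035  0.0352] y [-0.0037 -0.0001  0.0035]
(0.08, 0.1) 45 edge x [0.0349 0.0351 0.0352] y [-0.0036 -0.0002  0.0032]
z range [-0.0233  0.09  ]
top -0.0221 [0.0155 0.0347]
```

Request:
{"fn": "move_arm", "kwargs": {"series": [[[0,7,-15,0,0.12],[0,14,-30,0,0.24],[0,21,-45,0,0.36],[0,28,-60,0,0.48],[0,35,-75,0,0.6],[0,42,-90,0,0.72],[0,49,-105,0,0.84],[0,56,-120,0,0.96],[0,62,-132,0,1.08],[0,62.5,-134.5,0,1.2]]]}}

```text
time_s: 24.52
eef_pos: [0.4533, -0.1113, 0.2601]
eef_rot: [-0.002, 0.972, 0.233, -0.002]
wrist_force: [-0.0, 0.1, -1.2]
opening: 0.076
grasp_force: 60.5
```

Request:
{"fn": "move_arm", "kwargs": {"series": [[[0,0,0,0,0.12],[0,0,0,0,0.24],[0,0,0,0,0.36],[0,0,0,0,0.475],[0,0,0,0,0.475],[0,0,0,0,0.475],[0,0,0,0,0.475],[0,0,0,0,0.475],[0,0,0,0,0.475],[0,0,0,0,0.475]]]}}

```text
time_s: 25.35
eef_pos: [0.4564, -0.113, 0.2631]
eef_rot: [-0.0, 1.0, 0.001, -0.0]
wrist_force: [0.8, -0.5, -1.7]
opening: 0.078
grasp_force: 60.5
```

```bash
python3 chk.py c2.png; python3 top.py t3.png
```

```text
p [ 0.4564 -0.113   0.2631] open 0.078 F [ 0.8 -0.5 -1.7] 1832
(-0.03, -0.01) 1193 edge x [0.0176 0.0266 0.0341] y [-0.0047 -0.0013  0.0025]
(-0.01, 0.02) 300 edge x [0.0339 0.0342 0.0344] y [-0.0048 -0.0014  0.0023]
(0.02, 0.05) 178 edge x [0.034  0.0342 0.0344] y [-0.005  -0.0015  0.0022]
(0.05, 0.08) 116 edge x [0.0342 0.0343 0.0345] y [-0.0052 -0.0016  0.002 ]
(0.08, 0.1) 45 edge x [0.0343 0.0344 0.0345] y [-0.0051 -0.0017  0.0017]
z range [-0.0235  0.0904]
top -0.0222 [0.0155 0.0342]
R [[1.0, 0.002], [0.002, -1.0], [-0.0, 0.0]]
  rail 1135 [-0.0032  0.4122] -0.1325 0.0382
  rail 1615 [-0.0102  0.4997] -0.1327 0.039
  post 0 656 [ 0.4573 -0.1324  0.0872] [ 0.4318 -0.1451  0.0853] [ 0.4866 -0.0707  0.0897]
  post 1 678 [0.4573 0.0498 0.0875] [0.4314 0.0401 0.0853] [0.4795 0.0615 0.09  ]
base 1804 [433.5 -15.6] [143.9 270.7] 0.62
p [ 0.4564 -0.113   0.2633] R [[1.0, 0.001], [0.001, -1.0], [0.0, 0.0]]
green carrier 765 ctr [456.2 -67.4] [70.  8.] 0.3 z [0.1234 0.1255 0.1266]
white carrier 156 ctr [437.1  49.7] [17.2  7. ] 6.9 z [0.1216 0.1264 0.1306]
```

Request:
{"fn": "move_arm", "kwargs": {"series": [[[0,0.5,0,10,0],[0,0.5,0,35,0],[0,0.5,0,65,0],[0,0.5,0,90,0],[0,0.5,0,105,0],[0,0.5,0,115,0],[0,0.5,0,125,0],[0,0.5,0,135,0],[0,0.5,0,142,0],[0,0.5,0,147,0]]]}}

```text
time_s: 26.33
eef_pos: [0.4571, -0.1131, 0.1158]
eef_rot: [0.0, 1.0, 0.0, 0.0]
wrist_force: [-0.2, -0.1, -1.7]
opening: 0.079
grasp_force: 60.4
```

Request:
{"fn": "move_arm", "kwargs": {"series": [[[0,0,0,3,0],[0,0,0,6,0],[0,0,0,9,0],[0,0,0,11,0],[0,0,0,13,0],[0,0,0,13,0],[0,0,0,13,0],[0,0,0,13,0],[0,0,0,13,0],[0,0,0,13,0]]]}}

```text
time_s: 27.17
eef_pos: [0.4571, -0.1131, 0.1035]
eef_rot: [0.0, 1.0, 0.0, 0.0]
wrist_force: [0.1, -0.0, -0.0]
opening: 0.077
grasp_force: 60.6
```

Request:
{"fn": "move_arm", "kwargs": {"series": [[[0.3,0,0,0,0],[0.3,0,0,0,0],[0.3,0,0,0,0],[0.3,0,0,0,0],[0.3,0,0,-15,0],[0.3,0,0,-50,0],[0.3,0,0,-90,0],[0.4,0,0,-130,0],[0.4,0,0,-165,0],[0.4,0,0,-185,0]]]}}

```text
time_s: 28.0
eef_pos: [0.4582, -0.1136, 0.2931]
eef_rot: [0.001, 1.0, 0.0, 0.003]
wrist_force: [-0.3, -0.3, 1.3]
opening: 0.4
grasp_force: 0.0
```

```bash
python3 top.py t4.png
```

```text
p [ 0.4582 -0.1136  0.2931] R [[1.0, 0.001], [0.001, -1.0], [0.005, 0.003]]
blue carrier 640 ctr [ 456.6 -111. ] [69.6  7.7] 0.1 z [0.1243 0.1256 0.1267]
green carrier 620 ctr [456.6 -67.2] [ 7.7 69.4] 89.9 z [0.1239 0.1255 0.1266]
white carrier 123 ctr [437.1  49.7] [ 7.5 16. ] 87.9 z [0.1218 0.1265 0.1307]
```

Request:
{"fn": "move_arm", "kwargs": {"series": [[[0.4,16,-14,0,-0.12],[0.4,34,-30,0,-0.24],[0.4,54,-47,0,-0.36],[0.4,74,-64,0,-0.48],[0.4,94,-82,0,-0.6],[0.4,116,-100,0,-0.72],[0.4,138,-119,0,-0.84],[0.4,160,-138,0,-0.96],[0.4,175,-152,0,-1.08],[0.4,181,-157,0,-1.2]]]}}

```text
time_s: 28.88
eef_pos: [0.6391, 0.0464, 0.2872]
eef_rot: [-0.001, 0.823, 0.568, -0.0]
wrist_force: [0.6, -0.3, -0.4]
opening: 0.401
grasp_force: 0.0
```

Request:
{"fn": "move_arm", "kwargs": {"series": [[[0.4,0,0,0,-0.12],[0.4,0,0,0,-0.24],[0.4,0,0,0,-0.36],[0.4,0,0,0,-0.475],[0.4,0,0,0,-0.475],[0.4,0,0,0,-0.475],[0.4,0,0,0,-0.475],[0.4,0,0,0,-0.475],[0.4,0,0,0,-0.475],[0.4,0,0,0,-0.475]]]}}

```text
time_s: 29.72
eef_pos: [0.6378, 0.0441, 0.2883]
eef_rot: [0.0, 0.669, 0.743, 0.0]
wrist_force: [0.1, 0.4, 0.6]
opening: 0.392
grasp_force: 0.0
```

```bash
python3 top.py t5.png
```

```text
p [0.6378 0.0441 0.2883] R [[-0.104, 0.995], [0.995, 0.104], [-0.0, 0.0]]
blue carrier 456 ctr [ 448.2 -110.6] [10.2 53.5] 89.0 z [0.1216 0.125  0.1261]
green carrier 668 ctr [456.1 -66.6] [69.3  9.5] 0.1 z [0.1218 0.1251 0.1263]
yellow stand 796 ctr [637.8  44. ] [ 7.8 69.8] 6.0 z [0.1524 0.1535 0.1547]
white stand 1014 ctr [627.2 143.3] [ 7.7 68.8] 6.1 z [0.1524 0.1536 0.1548]
white carrier 154 ctr [438.7  51.4] [13.4  8.5] 10.0 z [0.1216 0.1259 0.1305]
```

Request:
{"fn": "move_arm", "kwargs": {"series": [[[0.4,0,0,25,0],[0.4,0,0,60,0],[0.4,0,0,95,0],[0.4,0,0,120,0],[0.4,0,0,140,0],[0.4,0,0,152,0],[0.4,0,0,158,0],[0.4,0,0,158,0],[0,0,0,158,0],[0,0,0,158,0]]]}}

```text
time_s: 30.6
eef_pos: [0.6391, 0.044, 0.1322]
eef_rot: [0.001, 0.669, 0.743, 0.001]
wrist_force: [0.9, -0.4, 0.9]
opening: 0.124
grasp_force: 0.0
```

Request:
{"fn": "move_arm", "kwargs": {"series": [[[0,0,0,0,0],[0,0,0,0,0],[0,0,0,0,0],[0,0,0,0,0],[0,0,0,0,0],[0,0,0,-6,0],[0,0,0,-12,0],[0,0,0,-17,0],[0,0,0,-17,0],[0,0,0,-17,0]]]}}

```text
time_s: 31.43
eef_pos: [0.638, 0.0441, 0.1477]
eef_rot: [0.0, 0.669, 0.743, 0.0]
wrist_force: [0.5, -0.1, -1.8]
opening: 0.081
grasp_force: 60.4
```

Request:
{"fn": "move_arm", "kwargs": {"series": [[[0,0,-6,0,0],[0,0,-16,0,0],[0,0,-28,0,0],[0,0,-42,0,0],[0,0,-56,0,0],[0,0,-62,-30,0],[0,0,-62,-70,0],[0,0,-62,-110,0],[0,0,-62,-117,0],[0,0,-62,-117,0]]]}}

```text
time_s: 32.27
eef_pos: [0.5778, 0.0374, 0.2684]
eef_rot: [0.003, 0.669, 0.743, 0.002]
wrist_force: [0.3, -0.6, -1.4]
opening: 0.078
grasp_force: 60.4
```

```bash
python3 hand.py h3.png
```

```text
p [0.5778 0.0374 0.2684] open 0.078 F [ 0.3 -0.6 -1.4] 1822
(-0.03, -0.01) 1176 edge x [0.0175 0.0269 0.0344] y [-0.0033  0.0001  0.0039]
(-0.01, 0.02) 300 edge x [0.0344 0.0346 0.0348] y [-0.0034  0.0001  0.0038]
(0.02, 0.05) 182 edge x [0.0345 0.0347 0.0349] y [-0.0036 -0.      0.0035]
(0.05, 0.08) 113 edge x [0.0346 0.0348 0.0349] y [-0.0037 -0.0001  0.0034]
(0.08, 0.1) 51 edge x [0.0348 0.0349 0.035 ] y [-0.0042 -0.0002  0.0032]
z range [-0.0225  0.0919]
top -0.0212 [0.0156 0.0345]
```

Request:
{"fn": "move_arm", "kwargs": {"series": [[[0,-4,-14,0,0.12],[0,-9,-28,0,0.24],[0,-15,-42,0,0.36],[0,-21,-56,0,0.48],[0,-27,-70,0,0.6],[0,-33,-84,0,0.72],[0,-39,-98,0,0.84],[0,-45,-112,0,0.96],[0,-49,-123,0,1.08],[0,-49.5,-125.5,0,1.2]]]}}

```text
time_s: 33.15
eef_pos: [0.4536, -0.0249, 0.2612]
eef_rot: [-0.001, 0.973, 0.232, -0.003]
wrist_force: [-0.4, 0.2, -0.7]
opening: 0.077
grasp_force: 60.4
```

Request:
{"fn": "move_arm", "kwargs": {"series": [[[0,0,0,0,0.12],[0,0,0,0,0.24],[0,0,0,0,0.36],[0,0,0,0,0.475],[0,0,0,0,0.475],[0,0,0,0,0.475],[0,0,0,0,0.475],[0,0,0,0,0.475],[0,0,0,0,0.475],[0,0,0,0,0.475]]]}}

```text
time_s: 33.98
eef_pos: [0.4565, -0.0247, 0.2641]
eef_rot: [-0.0, 1.0, 0.001, -0.0]
wrist_force: [-1.1, 1.2, -1.7]
opening: 0.079
grasp_force: 60.4
```

```bash
python3 chk.py c3.png; python3 top.py t6.png
```

```text
p [ 0.4565 -0.0247  0.2641] open 0.079 F [-1.1  1.2 -1.7] 1791
(-0.03, -0.01) 1151 edge x [0.0174 0.0266 0.0339] y [-0.0047 -0.001   0.0025]
(-0.01, 0.02) 301 edge x [0.0338 0.034  0.0342] y [-0.0049 -0.0014  0.0023]
(0.02, 0.05) 177 edge x [0.0339 0.0341 0.0343] y [-0.005  -0.0015  0.0021]
(0.05, 0.08) 113 edge x [0.034  0.0341 0.0343] y [-0.0053 -0.0017  0.0019]
(0.08, 0.1) 49 edge x [0.034  0.0342 0.0343] y [-0.0055 -0.0017  0.0017]
z range [-0.0225  0.0918]
top -0.0213 [0.0155 0.034 ]
R [[1.0, 0.002], [0.002, -1.0], [-0.0, -0.0]]
  rail 1022 [-0.0016  0.4121] -0.1327 0.0392
  rail 1654 [-0.0016  0.5001] -0.1322 0.0395
  post 0 771 [ 0.4578 -0.1272  0.0873] [ 0.4272 -0.1445  0.0852] [ 0.4911 -0.0628  0.0902]
  post 1 553 [0.4606 0.05   0.0873] [0.4313 0.0404 0.0852] [0.4797 0.0615 0.0894]
base 1991 [474.4   3.4] [116.  304.1] 23.92
p [ 0.4565 -0.0248  0.2643] R [[1.0, 0.001], [0.001, -1.0], [0.0, 0.0]]
blue carrier 872 ctr [ 456.7 -111. ] [69.6  8.7] 0.1 z [0.1225 0.1253 0.1264]
green carrier 808 ctr [456.3 -66.9] [70.1  8.3] 0.1 z [0.1236 0.1254 0.1266]
white carrier 141 ctr [438.9  50.1] [ 7.9 13.5] 88.8 z [0.1215 0.126  0.1305]
```

Request:
{"fn": "move_arm", "kwargs": {"series": [[[0,0.5,0,10,0],[0,0.5,0,35,0],[0,0.5,0,65,0],[0,0.5,0,90,0],[0,0.5,0,105,0],[0,0.5,0,115,0],[0,0.5,0,125,0],[0,0.5,0,135,0],[0,0.5,0,142,0],[0,0.5,0,147,0]]]}}

```text
time_s: 34.97
eef_pos: [0.4572, -0.0248, 0.1168]
eef_rot: [0.0, 1.0, 0.0, 0.0]
wrist_force: [-0.8, 0.2, -1.6]
opening: 0.076
grasp_force: 60.4
```

Request:
{"fn": "move_arm", "kwargs": {"series": [[[0,0,0,3,0],[0,0,0,6,0],[0,0,0,9,0],[0,0,0,11,0],[0,0,0,12,0],[0,0,0,13,0],[0,0,0,13,0],[0,0,0,13,0],[0,0,0,13,0],[0,0,0,13,0]]]}}

```text
time_s: 35.8
eef_pos: [0.4571, -0.0248, 0.1044]
eef_rot: [0.0, 1.0, 0.0, 0.0]
wrist_force: [0.1, -0.0, -1.7]
opening: 0.075
grasp_force: 60.6
```

Request:
{"fn": "move_arm", "kwargs": {"series": [[[0.3,0,0,0,0],[0.3,0,0,0,0],[0.3,0,0,0,0],[0.3,0,0,0,0],[0.3,0,0,-15,0],[0.3,0,0,-50,0],[0.3,0,0,-90,0],[0.4,0,0,-130,0],[0.4,0,0,-165,0],[0.4,0,0,-185,0]]]}}

```text
time_s: 36.63
eef_pos: [0.4584, -0.0251, 0.2941]
eef_rot: [0.001, 1.0, 0.0, 0.003]
wrist_force: [1.0, 0.0, -1.1]
opening: 0.399
grasp_force: 0.0
```

```bash
python3 top.py t7.png
```

```text
p [ 0.4584 -0.0251  0.2941] R [[1.0, 0.001], [0.001, -1.0], [0.006, 0.002]]
blue carrier 708 ctr [ 456.7 -111. ] [ 8.7 69.8] 89.9 z [0.1226 0.1252 0.1265]
green carrier 660 ctr [456.4 -66.8] [69.6  8.3] 0.1 z [0.1236 0.1255 0.1265]
yellow carrier 646 ctr [456.5 -22.5] [ 7.7 69.6] 89.9 z [0.1244 0.1256 0.1267]
white stand 854 ctr [625.1 143. ] [ 7.5 70.5] 2.0 z [0.1499 0.1534 0.1549]
white carrier 115 ctr [438.7  50.3] [ 8.  14.7] 89.0 z [0.1214 0.1258 0.1304]
```

Request:
{"fn": "move_arm", "kwargs": {"series": [[[0.4,15,-15,0,-0.12],[0.4,32,-32,0,-0.24],[0.4,50,-50,0,-0.36],[0.4,70,-69,0,-0.48],[0.4,90,-89,0,-0.6],[0.4,110,-109,0,-0.72],[0.4,130,-129,0,-0.84],[0.4,150,-149,0,-0.96],[0.4,165,-163,0,-1.08],[0.4,170,-168,0,-1.2]]]}}

```text
time_s: 37.52
eef_pos: [0.6282, 0.1455, 0.2881]
eef_rot: [-0.0, 0.823, 0.568, -0.0]
wrist_force: [-0.7, -0.2, 0.8]
opening: 0.399
grasp_force: 0.0
```

Request:
{"fn": "move_arm", "kwargs": {"series": [[[0.4,0,0,0,-0.12],[0.4,0,0,0,-0.24],[0.4,0,0,0,-0.36],[0.4,0,0,0,-0.475],[0.4,0,0,0,-0.475],[0.4,0,0,0,-0.475],[0.4,0,0,0,-0.475],[0.4,0,0,0,-0.475],[0.4,0,0,0,-0.475],[0.4,0,0,0,-0.475]]]}}

```text
time_s: 38.35
eef_pos: [0.6269, 0.1434, 0.2893]
eef_rot: [0.0, 0.669, 0.743, 0.0]
wrist_force: [-0.6, -0.1, -0.4]
opening: 0.399
grasp_force: 0.0
```

```bash
python3 top.py t8.png
```

```text
p [0.6269 0.1434 0.2893] R [[-0.104, 0.995], [0.995, 0.104], [0.0, 0.0]]
green carrier 96 ctr [473.1 -66. ] [ 9.2 15. ] 86.3 z [0.1218 0.1249 0.1261]
yellow carrier 249 ctr [436.6 -21.8] [ 9.5 32.8] 89.8 z [0.1217 0.125  0.1263]
white stand 720 ctr [627.4 143.5] [ 7.  69.9] 5.8 z [0.1523 0.1535 0.1546]
white carrier 127 ctr [437.4  51.8] [11.9  8.7] 1.0 z [0.1215 0.126  0.1301]
```

View pics/t8.png

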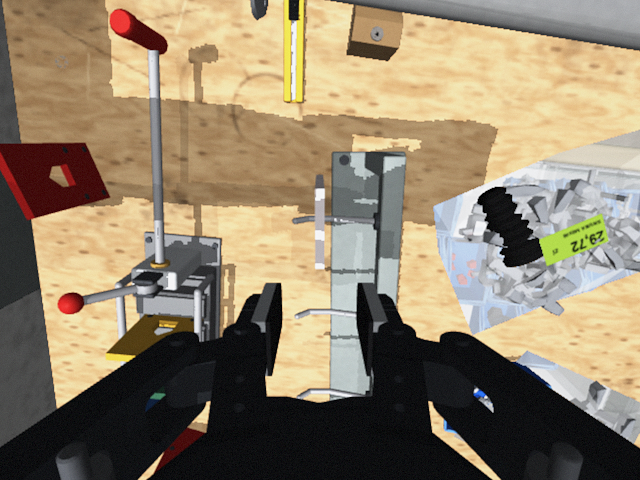

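White is edge-on at (320,222) and aligned. The rod is drawn out and the lever is released.

Request:
{"fn": "move_arm", "kwargs": {"series": [[[0.4,0,0,25,0],[0.4,0,0,60,0],[0.4,0,0,95,0],[0.4,0,0,120,0],[0.4,0,0,140,0],[0.4,0,0,152,0],[0.4,0,0,159,0],[0.4,0,0,159,0],[0,0,0,159,0],[0,0,0,159,0]]]}}

```text
time_s: 39.23
eef_pos: [0.6281, 0.1435, 0.1322]
eef_rot: [0.001, 0.669, 0.743, 0.001]
wrist_force: [0.1, -0.5, 0.4]
opening: 0.131
grasp_force: 0.0
```

Request:
{"fn": "move_arm", "kwargs": {"series": [[[0,0,0,0,0],[0,0,0,0,0],[0,0,0,0,0],[0,0,0,0,0],[0,0,0,0,0],[0,0,0,-6,0],[0,0,0,-12,0],[0,0,0,-17,0],[0,0,0,-17,0],[0,0,0,-17,0]]]}}

```text
time_s: 40.07
eef_pos: [0.627, 0.1434, 0.1476]
eef_rot: [0.0, 0.669, 0.743, 0.0]
wrist_force: [-0.4, -0.4, -2.4]
opening: 0.079
grasp_force: 60.4
```

Request:
{"fn": "move_arm", "kwargs": {"series": [[[0,0,-6,0,0],[0,0,-16,0,0],[0,0,-28,0,0],[0,0,-42,0,0],[0,0,-56,0,0],[0,0,-62,-30,0],[0,0,-62,-70,0],[0,0,-62,-110,0],[0,0,-62,-150,0],[0,0,-62,-150,0]]]}}

```text
time_s: 40.9
eef_pos: [0.5686, 0.1371, 0.307]
eef_rot: [0.005, 0.669, 0.743, 0.005]
wrist_force: [0.6, -0.2, 0.3]
opening: 0.079
grasp_force: 60.5
```

```bash
python3 hand.py h4.png
```

```text
p [0.5686 0.1371 0.307 ] open 0.079 F [ 0.6 -0.2  0.3] 1822
(-0.03, -0.01) 1174 edge x [0.0174 0.0269 0.0344] y [-0.0033  0.0001  0.0039]
(-0.01, 0.02) 305 edge x [0.0343 0.0345 0.0348] y [-0.0033  0.0005  0.0038]
(0.02, 0.05) 182 edge x [0.0345 0.0346 0.0348] y [-0.0035 -0.      0.0037]
(0.05, 0.08) 110 edge x [0.0346 0.0347 0.0348] y [-0.0037 -0.0001  0.0035]
(0.08, 0.1) 51 edge x [0.0347 0.0348 0.0349] y [-0.0036 -0.0002  0.0033]
z range [-0.0224  0.0926]
top -0.0212 [0.0154 0.0345]
```

Request:
{"fn": "move_arm", "kwargs": {"series": [[[0,-9,-11,0,0.12],[0,-21,-24,0,0.24],[0,-33,-38,0,0.36],[0,-45,-52,0,0.48],[0,-57,-66,0,0.6],[0,-69,-80,0,0.72],[0,-81,-94,0,0.84],[0,-93,-107,0,0.96],[0,-103,-117,0,1.08],[0,-106.5,-120,0,1.2]]]}}

```text
time_s: 41.78
eef_pos: [0.4548, 0.0175, 0.2952]
eef_rot: [-0.001, 0.973, 0.232, -0.002]
wrist_force: [0.6, 0.0, -1.5]
opening: 0.08
grasp_force: 60.4
```

Request:
{"fn": "move_arm", "kwargs": {"series": [[[0,0,0,0,0.12],[0,0,0,0,0.24],[0,0,0,0,0.36],[0,0,0,0,0.475],[0,0,0,0,0.475],[0,0,0,0,0.475],[0,0,0,0,0.475],[0,0,0,0,0.475],[0,0,0,0,0.475],[0,0,0,0,0.475]]]}}

```text
time_s: 42.62
eef_pos: [0.457, 0.0184, 0.2972]
eef_rot: [-0.0, 1.0, 0.001, -0.0]
wrist_force: [0.5, -0.7, -1.0]
opening: 0.081
grasp_force: 60.4
```

```bash
python3 chk.py c4.png; python3 top.py t9.png; python3 - <<'E'
import numpy as np
W=np.load("chk.npz")["W"]
m=(W[...,0]>.442)&(W[...,0]<.475)&(W[...,1]>.03)&(W[...,1]<.07)&(W[...,2]>.085)&(W[...,2]<.2); q=W[m]
for y in np.arange(.034,.07,.003):
    s=q[abs(q[:,1]-y)<.0015]; print(round(y,3),len(s),(np.percentile(s[:,2],[50,98])*1000).round(0) if len(s) else "",end="; ")
E
```

```text
p [0.457  0.0184 0.2972] open 0.081 F [ 0.5 -0.7 -1. ] 1789
(-0.03, -0.01) 1149 edge x [0.0175 0.0267 0.0339] y [-0.0047 -0.0009  0.0025]
(-0.01, 0.02) 299 edge x [0.0338 0.0339 0.0341] y [-0.0048 -0.0014  0.0023]
(0.02, 0.05) 178 edge x [0.0338 0.034  0.0341] y [-0.005  -0.0015  0.0022]
(0.05, 0.08) 110 edge x [0.0339 0.034  0.0342] y [-0.0052 -0.0016  0.0019]
(0.08, 0.1) 53 edge x [0.0339 0.034  0.0342] y [-0.0052 -0.0017  0.0017]
z range [-0.0225  0.0927]
top -0.0213 [0.0155 0.034 ]
R [[1.0, 0.002], [0.002, -1.0], [-0.0, -0.0]]
  rail 737 [-0.0008  0.4122] -0.1227 0.0386
  rail 1333 [-5.000e-04  5.002e-01] -0.1319 0.0396
  post 0 770 [ 0.4586 -0.1166  0.0873] [ 0.4268 -0.1444  0.0852] [ 0.4913 -0.0186  0.0906]
  post 1 413 [0.4627 0.0509 0.0872] [0.4311 0.0408 0.0853] [0.4796 0.0615 0.0891]
base 1600 [475.4   4.9] [113.7 303.6] 24.4
p [0.457  0.0184 0.2973] R [[1.0, 0.001], [0.001, -1.0], [-0.0, 0.0]]
blue carrier 740 ctr [ 456.6 -111. ] [69.8  9.2] 0.0 z [0.1222 0.1252 0.1265]
green carrier 695 ctr [456.5 -66.7] [69.5  8.6] 0.1 z [0.1226 0.1253 0.1265]
yellow carrier 653 ctr [456.5 -22.7] [ 8.3 69.9] 90.0 z [0.1238 0.1254 0.1265]
white carrier 101 ctr [438.8  51.1] [ 8.9 12. ] 85.6 z [0.1215 0.126  0.1305]
0.034 0 ; 0.037 0 ; 0.04 58 [ 95. 111.]; 0.043 106 [111. 113.]; 0.046 104 [108. 118.]; 0.049 123 [113. 123.]; 0.052 121 [113. 123.]; 0.055 106 [110. 120.]; 0.058 103 [110. 113.]; 0.061 51 [110. 111.]; 0.064 0 ; 0.067 0 ; 0.07 0 ;
```

View pics/c4.png

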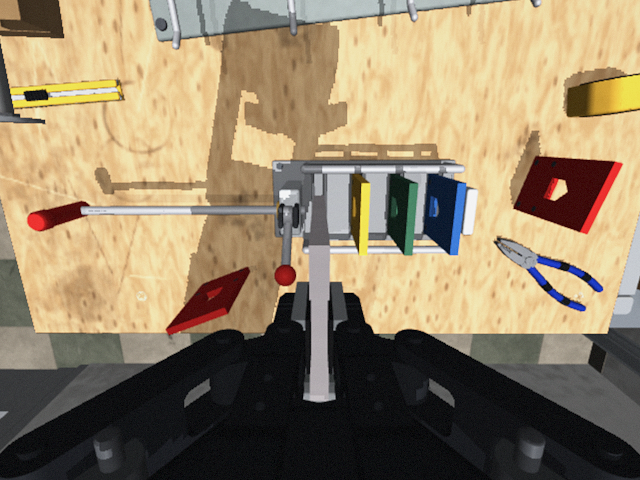

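White is above slot 3 (column ~318), between the hub at ~(290,212) and yellow. I descend and open only slightly.

Request:
{"fn": "move_arm", "kwargs": {"series": [[[0,0.5,0,20,0],[0,0.5,0,50,0],[0,0.5,0,85,0],[0,0.5,0,115,0],[0,0.5,0,135,0],[0,0.5,0,148,0],[0,0.5,0,158,0],[0,0.5,0,168,0],[0,0.5,0,175,0],[0,0.5,0,180,0]]]}}

```text
time_s: 43.6
eef_pos: [0.4578, 0.0183, 0.117]
eef_rot: [0.0, 1.0, 0.0, 0.0]
wrist_force: [0.8, 0.2, -1.7]
opening: 0.076
grasp_force: 60.4
```

Request:
{"fn": "move_arm", "kwargs": {"series": [[[0,0,0,3,0],[0,0,0,6,0],[0,0,0,9,0],[0,0,0,11,0],[0,0,0,12,0],[0,0,0,13,0],[0,0,0,13,0],[0,0,0,13,0],[0,0,0,13,0],[0,0,0,13,0]]]}}

```text
time_s: 44.43
eef_pos: [0.4576, 0.0184, 0.1044]
eef_rot: [0.0, 1.0, 0.0, 0.0]
wrist_force: [-0.5, -0.3, -1.5]
opening: 0.077
grasp_force: 60.6
```

Request:
{"fn": "move_arm", "kwargs": {"series": [[[0.15,0,0,0,0],[0.15,0,0,0,0],[0.15,0,0,0,0],[0.15,0,0,0,0],[0.15,0,0,-10,0],[0.15,0,0,-25,0],[0.15,0,0,-60,0],[0.15,0,0,-100,0],[0.5,0,0,-130,0],[0.6,0,0,-150,0]]]}}

```text
time_s: 45.27
eef_pos: [0.4588, 0.0181, 0.259]
eef_rot: [0.001, 1.0, 0.0, 0.003]
wrist_force: [-0.0, 0.1, -0.6]
opening: 0.421
grasp_force: 0.0
```

```bash
python3 top.py t10.png
```

```text
p [0.4588 0.0181 0.259 ] R [[1.0, 0.001], [0.001, -1.0], [0.005, 0.001]]
blue carrier 945 ctr [ 456.4 -111.2] [70.4  9.3] 0.3 z [0.1222 0.1252 0.1264]
green carrier 884 ctr [456.4 -66.8] [70.   8.7] 0.0 z [0.1228 0.1253 0.1265]
yellow carrier 828 ctr [456.3 -22.9] [ 8.4 70.3] 90.0 z [0.1239 0.1254 0.1265]
white carrier 735 ctr [457.1  19.6] [ 7.4 69.4] 89.8 z [0.1244 0.1255 0.1266]
white carrier 136 ctr [438.7  50.4] [12.6  7.7] 7.0 z [0.1217 0.1257 0.1306]
```

All four plates are seated. Now I fetch the rod knob.

Request:
{"fn": "move_arm", "kwargs": {"series": [[[0.6,0,-15,-20,-0.12],[0.6,0,-40,-20,-0.24],[0.6,0,-70,-20,-0.36],[0.6,0,-100,-20,-0.48],[0.6,0,-130,-20,-0.6],[0.6,0,-165,-20,-0.72],[0.6,0,-200,-20,-0.84],[0.6,0,-235,-20,-0.96],[0.6,-2,-262,-20,-1.08],[0.6,-3,-272,-20,-1.2]]]}}

```text
time_s: 46.15
eef_pos: [0.4535, 0.2937, 0.2747]
eef_rot: [-0.001, 0.823, 0.569, 0.0]
wrist_force: [-0.7, 0.0, 0.4]
opening: 0.604
grasp_force: 0.0
```

Request:
{"fn": "move_arm", "kwargs": {"series": [[[0.6,0,0,0,-0.12],[0.6,0,0,0,-0.24],[0.6,0,0,0,-0.371],[0.6,0,0,0,-0.371],[0.6,0,0,35,-0.371],[0.6,0,0,75,-0.371],[0.6,0,0,110,-0.371],[0.6,0,0,135,-0.371],[0.6,0,0,150,-0.371],[0.6,0,0,150,-0.371]]]}}

```text
time_s: 46.98
eef_pos: [0.4516, 0.2892, 0.1205]
eef_rot: [-0.002, 0.708, 0.706, -0.003]
wrist_force: [-1.1, 0.1, 0.3]
opening: 0.602
grasp_force: 0.0
```

```bash
python3 - <<'E'
from st import *
p,R,o=tool(); print(p.round(4),R[:,:2].round(3).tolist(),o["wrist_force"].round(1))
im,d=camera("side"); cv2.imwrite("pics/k1.png",cv2.resize(im[190:400,200:460],None,fx=3,fy=2.8,interpolation=2))
E
```

```text
[0.4516 0.2892 0.1205] [[0.003, 1.0], [1.0, -0.003], [-0.003, -0.007]] [-1.1  0.1  0.3]
```

View pics/k1.png

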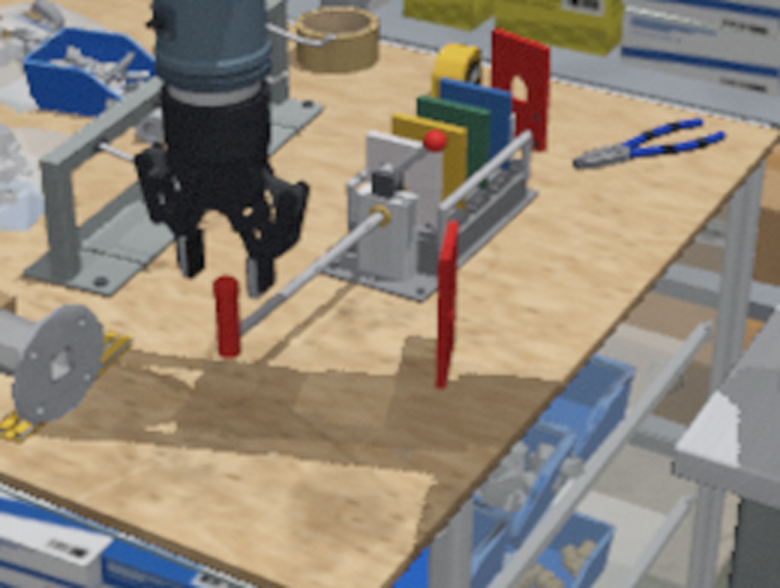

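The knob top, at (228,285), sits between the fingertips. I go down and close.

Request:
{"fn": "move_arm", "kwargs": {"series": [[[0.6,0,0,8,0],[0.6,0,0,15,0],[0.6,0,0,17,0],[0,0,0,17,0],[0,0,0,17,0],[0,0,0,17,0],[0,0,0,17,0],[0,0,0,17,0],[0,0,0,17,0],[0,0,0,17,0]]]}}

```text
time_s: 47.87
eef_pos: [0.4533, 0.2905, 0.1081]
eef_rot: [-0.001, 0.707, 0.707, -0.001]
wrist_force: [-5.7, -1.2, 6.7]
opening: 0.181
grasp_force: 58.4
```

```bash
python3 - <<'E'
from st import *
p,R,o=tool(); print(p.round(4),R[:,:2].round(3).tolist(),o["wrist_force"].round(1),o["opening"],o["grasp_force"])
E
```

```text
[0.4533 0.2905 0.1081] [[-0.001, 1.0], [1.0, 0.001], [-0.0, -0.002]] [-5.7 -1.2  6.7] 0.18113771856619318 58.41385066509247
```

Request:
{"fn": "move_arm", "kwargs": {"series": [[[0,-6,-2,-3,0],[0,-14,-2,-3,0],[0,-22,-2,-3,0],[0,-30,-2,-3,0],[0,-38,-2,-3,0],[0,-46,-2,-3,0],[0,-54,-2,-3,0],[0,-62,-2,-3,0],[0,-70,-2,-3,0],[0,-76,-2,-3,0]]]}}

```text
time_s: 48.7
eef_pos: [0.4534, 0.2136, 0.1085]
eef_rot: [0.001, 0.707, 0.707, 0.001]
wrist_force: [12.1, 3.0, -25.4]
opening: 0.178
grasp_force: 61.4
```

Request:
{"fn": "move_arm", "kwargs": {"series": [[[0,-10,0,0,0],[0,-20,0,0,0],[0,-30,0,0,0],[0,-42,0,0,0],[0,-54,0,0,0],[0,-66,0,0,0],[0,-78,0,0,0],[0,-88,0,0,0],[0,-94,0,0,0],[0,-97,0,0,0]]]}}

```text
time_s: 49.53
eef_pos: [0.4538, 0.1167, 0.1085]
eef_rot: [0.001, 0.707, 0.707, 0.002]
wrist_force: [15.7, 2.6, -29.1]
opening: 0.18
grasp_force: 61.0
```

```bash
python3 - <<'E'
from st import *
p,R,o=tool(); print(p.round(4),o["wrist_force"].round(1),o["opening"],o["grasp_force"])
E
```

```text
[0.4538 0.1167 0.1085] [ 15.7   2.6 -29.1] 0.17966146342355824 60.96803069114685
```

Request:
{"fn": "move_arm", "kwargs": {"series": [[[0,-1,0,2,0],[0,-2,0,3,0],[0,-3,0,3,0],[0,-4,0,3,0],[0,-4,0,3,0],[0,-4,0,3,0],[0,-4,0,3,0],[0,-4,0,3,0],[0,-4,0,3,0],[0,-4,0,3,0]]]}}

```text
time_s: 50.37
eef_pos: [0.454, 0.1154, 0.1082]
eef_rot: [0.0, 0.707, 0.707, 0.003]
wrist_force: [5.1, 10.7, -2.2]
opening: 0.179
grasp_force: 63.7
```

Request:
{"fn": "move_arm", "kwargs": {"series": [[[0,-1,0,0,0],[0,-2,0,0,0],[0,-3,0,0,0],[0,-4,0,0,0],[0,-4,0,0,0],[0,-4,0,0,0],[0,-4,0,0,0],[0,-4,0,0,0],[0,-4,0,0,0],[0,-4,0,0,0]]]}}

```text
time_s: 51.2
eef_pos: [0.454, 0.1152, 0.1083]
eef_rot: [-0.002, 0.707, 0.707, 0.006]
wrist_force: [7.4, 30.6, -4.8]
opening: 0.179
grasp_force: 63.5
```

The rod is home against its stop. I release it and go to the lever from the robot's side.

Request:
{"fn": "move_arm", "kwargs": {"series": [[[0,6,0,0,0],[0.5,8,0,0,0],[0.5,8,0,0,0],[0.5,8,0,0,0],[0.5,8,0,0,0],[0.5,8,0,-10,0],[0.5,8,0,-45,0],[0.5,8,0,-85,0],[0.3,8,0,-125,0],[0,8,0,-145,0]]]}}

```text
time_s: 52.03
eef_pos: [0.4543, 0.1171, 0.2583]
eef_rot: [0.003, 0.707, 0.707, 0.002]
wrist_force: [0.4, -0.7, 0.4]
opening: 0.229
grasp_force: 0.0
```

```bash
python3 - <<'E'
from st import *
p,R,o=tool(); print(p.round(4),o["wrist_force"].round(1))
c=cal("wrist"); im,d=camera("wrist"); W=world("wrist",d,c); reds(im,d,W)
E
```

```text
[0.4543 0.1171 0.2583] [ 0.4 -0.7  0.4]
  red 469 [0.4543 0.1179 0.1228] [0.4463 0.1079 0.1017] [0.4624 0.1256 0.1267]
  red 86 [0.4128 0.0774 0.1959] [0.4022 0.0512 0.1532] [0.4329 0.1307 0.2994]
```

I may have eased the rod back about 1 mm before the fingers opened, so I nudge the knob home with shut fingers from the +y side.

Request:
{"fn": "move_arm", "kwargs": {"series": [[[0,20,0,0,0],[0,38,0,0,0],[0,38,0,30,0],[0,38,0,65,0],[0,38,0,100,0],[0,38,0,130,0],[0,38,0,150,0],[0,38,0,155,0],[0,38,0,155,0],[0,38,0,155,0]]]}}

```text
time_s: 52.92
eef_pos: [0.4533, 0.1553, 0.0984]
eef_rot: [0.0, 0.707, 0.707, 0.0]
wrist_force: [0.3, 0.2, 0.3]
opening: -0.001
grasp_force: 0.0
```

Request:
{"fn": "move_arm", "kwargs": {"series": [[[0,-4,0,0,0],[0,-8,0,0,0],[0,-12,0,0,0],[0,-15,0,0,0],[0,-18,0,0,0],[0,-21,0,0,0],[0,-23,0,0,0],[0,-23,0,0,0],[0,-23,0,0,0],[0,-23,0,0,0]]]}}

```text
time_s: 53.75
eef_pos: [0.4527, 0.1325, 0.0975]
eef_rot: [0.0, 0.707, 0.707, 0.0]
wrist_force: [0.3, 2.1, 2.0]
opening: -0.003
grasp_force: 1.0
```

Request:
{"fn": "move_arm", "kwargs": {"series": [[[0,-1,0,0,0],[0,-2,0,0,0],[0,-3,0,0,0],[0,-4,0,0,0],[0,-5,0,0,0],[0,-6,0,0,0],[0,-6,0,0,0],[0,-6,0,0,0],[0,-6,0,0,0],[0,-6,0,0,0]]]}}

```text
time_s: 54.58
eef_pos: [0.4527, 0.1322, 0.0976]
eef_rot: [-0.003, 0.707, 0.707, 0.004]
wrist_force: [1.9, 30.6, 0.6]
opening: 0.004
grasp_force: 15.2
```

The rod is firmly home (30 N). Next, the lever.

Request:
{"fn": "move_arm", "kwargs": {"series": [[[0,20,0,0,0],[0,20,0,-30,0],[0,20,0,-70,0],[0,20,0,-110,0],[0,20,0,-150,0],[0,-10,-20,-150,0],[0,-40,-45,-150,0],[0,-70,-70,-150,0],[0,-74,-80,-150,0],[0,-74,-80,-150,0]]]}}

```text
time_s: 55.42
eef_pos: [0.3708, 0.0509, 0.247]
eef_rot: [0.0, 0.708, 0.706, -0.001]
wrist_force: [-0.0, -0.2, 0.5]
opening: -0.003
grasp_force: 0.0
```

```bash
python3 - <<'E'
from st import *
p,R,o=tool(); print(p.round(4),R[:,:2].round(3).tolist(),o["wrist_force"].round(1))
E
```

```text
[0.3708 0.0509 0.247 ] [[0.002, 1.0], [1.0, -0.002], [-0.001, -0.001]] [-0.  -0.2  0.5]
```

Request:
{"fn": "move_arm", "kwargs": {"series": [[[0,0,-4,20,0],[0,0,-4,50,0],[0,0,-4,80,0],[0,0,-4,105,0],[0,0,-4,120,0],[0,0,-4,126,0],[0,0,-4,126,0],[0,0,-4,126,0],[0,0,-4,126,0],[0,0,-4,126,0]]]}}

```text
time_s: 56.25
eef_pos: [0.3697, 0.0522, 0.1225]
eef_rot: [0.001, 0.707, 0.708, 0.001]
wrist_force: [0.5, -0.2, -0.3]
opening: -0.001
grasp_force: 0.0
```

Request:
{"fn": "move_arm", "kwargs": {"series": [[[0,0,8,0,0],[0,0,16,0,0],[0,0,24,-2,0],[0,0,32,-6,0],[0,0,38,-9,0],[0,0,44,-12,0],[0,0,50,-14,0],[0,0,56,-16,0],[0,0,62,-17,0],[0,0,68,-18,0]]]}}

```text
time_s: 57.08
eef_pos: [0.4373, 0.0523, 0.1392]
eef_rot: [-0.0, 0.707, 0.707, 0.0]
wrist_force: [0.7, -0.5, 0.1]
opening: -0.004
grasp_force: 0.0
```

```bash
python3 - <<'E'
from car import *
for n in ("scene","side"):
    im,d=camera(n); print(n); reds(im,d,world(n,d))
E
```

```text
scene
  red 165 [ 0.4707 -0.2499  0.1127] [ 0.4413 -0.2587  0.1009] [ 0.5019 -0.2411  0.1223]
side
  red 125 [ 0.4721 -0.2437  0.1095] [ 0.4396 -0.2552  0.1006] [ 0.5051 -0.2324  0.1185]
  red 39 [0.4586 0.0575 0.1706] [0.4455 0.0492 0.1602] [0.4678 0.0655 0.1839]
  red 80 [0.4482 0.1191 0.1145] [0.44   0.1077 0.1002] [0.4568 0.1269 0.1257]
```

Request:
{"fn": "move_arm", "kwargs": {"series": [[[0,0,6,0,0],[0,0,12,0,0],[0,0,18,0,0],[0,0,24,0,0],[0,0,26,0,0],[0,0,10,0,0],[0,0,-5,-30,0],[0,0,-5,-70,0],[0,0,-5,-110,0],[0,0,-5,-150,0]]]}}

```text
time_s: 58.02
eef_pos: [0.4309, 0.0525, 0.2909]
eef_rot: [-0.0, 0.707, 0.707, -0.0]
wrist_force: [1.2, -0.3, -0.0]
opening: -0.002
grasp_force: 0.0
```

```bash
python3 - <<'E'
from car import *
for n in ("scene","side","wrist"):
    im,d=camera(n); print(n); reds(im,d,world(n,d)); cv2.imwrite(f"pics/f_{n}.png",im)
a=cv2.imread("pics/f_scene.png")[180:380,200:440]; b=cv2.imread("pics/f_side.png")[180:380,230:450]
cv2.imwrite("pics/f.png",cv2.resize(np.hstack([a,b]),(790,344),interpolation=2))
E
python3 top.py t11.png
```

```text
scene
  red 40 [0.4479 0.1077 0.1195] [0.4418 0.1014 0.1043] [0.4543 0.1178 0.1286]
  red 170 [ 0.4708 -0.25    0.1124] [ 0.4402 -0.2593  0.1005] [ 0.5021 -0.2407  0.1224]
side
  red 119 [ 0.4721 -0.2443  0.1099] [ 0.4396 -0.2582  0.1008] [ 0.5066 -0.2325  0.1178]
  red 36 [0.4932 0.056  0.1534] [0.4844 0.0482 0.1468] [0.5033 0.0612 0.1597]
  red 78 [0.4479 0.1193 0.1149] [0.4399 0.1091 0.1007] [0.4579 0.1262 0.1259]
wrist
  red 368 [0.4514 0.1145 0.1214] [0.4426 0.106  0.1184] [0.4605 0.1225 0.1234]
  red 375 [0.4953 0.053  0.154 ] [0.4874 0.044  0.1497] [0.504  0.0605 0.1573]
p [0.4337 0.0521 0.2931] R [[-0.001, 1.0], [1.0, 0.001], [-0.001, 0.008]]
blue carrier 81 ctr [ 435.2 -122.8] [ 9.1 11.9] 88.2 z [0.1224 0.1247 0.1258]
yellow carrier 293 ctr [470.9 -22.5] [ 9.3 39. ] 89.9 z [0.1217 0.1251 0.1263]
white carrier 105 ctr [470.8  51.9] [ 8.8 11.9] 85.9 z [0.1215 0.126  0.1299]
white carrier 681 ctr [455.8  20.6] [ 8.8 69.8] 89.7 z [0.123  0.1253 0.1264]
```

View pics/f.png

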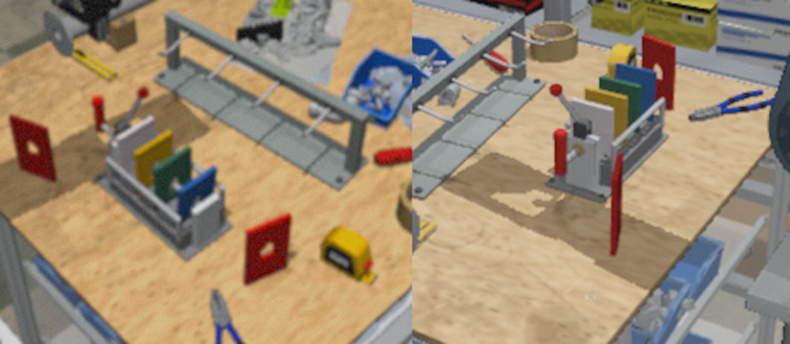

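All four plates stand in the carrier, the rod goes through them, the knob is back at its starting place, and the lever ball (142,92 left; 556,90 right) leans away, locked. The gripper is clear.

```bash
python3 -c "
from bench import order
print(order.hand_in())"
```

```text
the job is handed in; nothing more can be done
None
```

The job is handed in: all four plates stand fully home in their own slots, the rod is pushed home through them, the lever is locked, and the tape measure, pliers and cutter were left where they were. My first push on the lever slipped over its ball, with the wrist force reading 91 N at the end of that push (limit 120 N); the second released it.

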